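Fit the bayonet filter and lock the bench dust extractor

ROBOT

A 7-joint arm with a two-finger parallel gripper is mounted at the origin on the work surface. World frame = base frame: x ahead of the robot, y to its left, z up, the work surface at z = 0. Lengths are in m, angles in rad, forces in N, time in s.
With the tool pointing down it reaches from about 0.35 to 0.9 m from the base axis. Payload 8.1 kg.
Tool frame: the origin (TCP) lies midway between the tips of the shut fingers; the grasp point (between the pads) lies 19 mm behind it; x points along the fingers, z is the direction in which the jaws open and shut, and the axes are right-handed (so a half turn about x gives the same grasp; the last joint's range is limited). The gripper opens to 92 mm and grips with 3 to 60 N. Pads are 19 mm wide; open, the fingers measure 130 mm over their backs; the gripper's body (75 mm by 190 mm) begins 47 mm behind the grasp point.
Start: joints at [1.079, 0.434, 0.025, 1.573, -0.012, 1.134, -0.075], TCP at [0.237, -0.578, 0.227] pointing down, gripper open.
Joint ranges: [-2.62, 2.62], [-0.44, 2.09], [-1.27, 1.32], [0.08, 2.57], [-1.32, 4.46], [0.12, 2], [-2.74, 2.74]. Speed limits (rad/s): [2.22, 2.22, 3.01, 3.01, 3.14, 3.14, 3.14].

INTERFACE

Orientations are given as a unit quaternion [x, y, z, w].
In Python, from rig import get_state, imaging, robot gives the robot as it stands. The module is installed in compiled form; this text tells all that it offers.
- The arm moves only by the tool arm_command, never from a script. Its argument "steps" is a list of rows, each a list of 3 entries, a list of its own where there are three numbers: the turn, a rotation vector about the tool's x, y, z in rad, then the shift along the tool's x, y, z in cm, then the gripper command: -1 is fully open, 1 is shut, values between are in proportion. A call has 1 to 5 rows; each row shifts and turns the commanded pose from where the row before left it, along the tool's axes as they then stand; what a row does not reach is not made up. A row lasts 1/8 s, in which the tool goes at most 62.5 mm and 10.7 degrees, less where a joint would pass 70% of its speed; a pose out of reach is approached as far as the arm can. A call is refused whole if a number of a shift passes 6.25 or a number of a turn 0.188, either way. A call with a gripper value outside its range is refused whole. The fingers move at their own pace and stop on an object; "force" is the grip in N (left out, the last holds). Time passes only in rows, so rows that do not move let the fingers close. It gives the time, the measured TCP pose, the force and the opening at its end, in the units of the state.
- get_state(): the state, without advancing time (a new reading comes with each control period).
- imaging.camera(name): name is "scene" or "top" or "wrist"; returns the picture (400x640x3 uint8, red, green, blue); there is no depth.
- imaging.camera_model(name): a dict with "fx", "fy", "cx", "cy" (pixels), "extrinsics" (4x4, takes a point from camera to world coordinates). Camera axes: x right, y down, z forward; pixel columns grow to the right and rows downward; lengths in m; the calibration is good to about 2 mm. The wrist camera is an equidistant fisheye: a pixel r from the principal point sees the ray r / f radians off the axis. A picture is of the moment at which its call begins: read the wrist's pose just before it. camera_model takes no time and is no camera call; for the wrist camera it gives the pose at the moment of the call.
- robot.close_job(): hands the job in, once; it reports no verdict.
Trained networks look in the newest picture that a camera, given by its name, has taken for a name from the list of things; names that differ only in an ending like _2 or _b are one class to them, and where a whole thing is asked for, a point or a joint stands for the part that bears it (a point fixed in the world has none). Each returns a list of dicts, best first, with "confidence" (0 to 1); they miss things now and then, are a little off and sometimes report something else, mostly with a low value. They report only what shows in the picture. A call takes as long as a camera call. They do not tell look-alikes from the thing itself.
- imaging.search_frame(camera, name): "bbox" ([left, top, right, bottom] as shares, 0 to 1, of the picture: columns of its width, rows of its height, round what is visible of it).
The state is a dict: "t": time; "joint_pos": joint angles; "dq": joint speeds; "joint_torque": joint torques, N m; "position": TCP position; "tool_rot": TCP orientation; "ft_force": force on the tool from outside, world axes, zero at the start; "torque": the same for the moment, N m; "grip_width": opening from 0.0 (shut) to 1.0 (fully open).
Only numpy, scipy, OpenCV 4.12 (cv2) and the standard library are available. Lean on these libraries where they do the work, as an engineer would, in place of code of your own. Each camera call takes 0.05 s, during which the arm holds its last target.

TASK

Fit the filter cartridge in the round port of the bench dust extractor: line its grip bar up with the white marks, push it down against the spring, turn it about a quarter turn clockwise to the green marks and let it spring up so that it clicks home. Then take the T-handle hex key out of the wooden rack, seat it fully in the lock screw and turn the screw clockwise to its stop at the green mark; leave the key standing in the screw and leave the jar, the puck and the screwdriver where they are.

Things in the scene. Friction and masses are not known exactly. Their poses are not given: they have to be found in the camera images.
- extractor: Fixed bench dust extractor: box 140 (x) x 220 (y) x 75 mm high, blue base, grey top. Origin: centre of its underside on the bench, z up. On its top are the bayonet port (at y +55 mm) and the lock screw (at y -60 mm). The yaw of this body gives the port's directions.
- port (a point): Centre of the mouth of the round aluminium bayonet port, at the top of its collar, 90 mm above the bench; axes as the extractor's. Collar 75 mm across, mouth 43 mm. To turn, the cartridge's underside must be 22.5 to 26 mm below this point (at 26 its flange meets the collar); clicked home it is 18 mm below.
- notch (a point): White mark beside one of two opposite entry notches (13 mm wide) for the lugs: 45 mm out from the port's axis, 75 mm above the bench, 80 degrees counter-clockwise (from above) from the extractor's x axis. From the notches the lugs run clockwise 80 degrees under a lip 8 mm deep, with hard stops just beyond both ends.
- pocket (a point): Green mark by one of two opposite hidden pockets: 45 mm out from the port's axis, 75 mm above the bench, on the extractor's plus x direction from the port. Over the pockets the lip is only 4 mm deep: there the spring lifts the lugs 4 mm into the pockets, which then bar turning.
- spring_plate (a joint): Depth (m) of the sprung plate in the port: 0 at rest, its face 10 mm below the mouth, grows downward to 0.020. It pushes the cartridge's underside up with 4 N at 0, 8 N at 0.008 (home), 12 N at 0.016.
- cartridge: Loose filter cartridge, 66 mm high, 0.1 to 0.2 kg, upright. Origin: centre of its underside. White shank 40 mm diameter, tapered nose; two opposite lugs along its x axis (8 mm wide, out to 26 mm, 8 to 14 mm above the underside); black flange 62 mm diameter, from 26 to 34 mm up; orange grip bar above the lugs along x, 48 mm long, 14 mm thick (y), from 34 to 66 mm. Symmetric by half turn.
- rack: Fixed wooden tool rack, 55 (x) x 140 (y) x 45 mm high. Origin: centre of its underside. The hex key stands in a round hole (21.5 mm diameter, 30 mm deep) at y +45 mm; small tool handles reach up to 67 mm above the bench at the other end.
- hex_key: Loose steel T-handle hex key, 102 mm long, about 0.16 kg, standing upright in the rack. Origin: centre of its lower tip, z up. Hexagonal shank 17 mm across flats, tapering to 13 mm in the last 4 mm, up to 62 mm; corner edges towards plus and minus x, flats towards plus and minus y; then a neck 12 mm thick; green handle bar along its x axis, 60 mm long, 16 mm thick (y), from 78 to 102 mm.
- screw_mouth (a point): Centre of the mouth of the lock screw's recess, 78 mm above the bench; turns with the screw. Hexagon socket 18.5 mm across flats, 20 mm deep, its top 6 mm a funnel widening to 24 mm. The key fits when its x axis and this point's x axis are equal or differ by a multiple of 60 degrees; the yellow line on the screw lies on its plus x. Fully seated, the key's tip is 20 mm below the mouth.
- lock_screw (a joint): Angle of the lock screw (rad): 0 open (yellow line at the white mark), grows clockwise seen from above, hard stop at 1.3 (yellow line at the green mark). Friction about 0.05 N m; stays where left. The key has about 0.18 rad of play to each side in the socket.
- screw_jar: Bystander: jar, 48 mm diameter, 55 mm high, blue cap. Leave alone.
- screwdriver: Bystander: red screwdriver lying on the bench, 160 mm. Leave alone.
- gauge_puck: Bystander: brass gauge puck, 52 mm diameter, 30 mm high. Leave alone.
Things that resemble listed ones, but are neither listed nor needed, are in the scene too. What is shaped like the cartridge but purple is not meant.

How it is judged:
By the outcome, as a careful person would: the job done as asked, in the order asked, and still so for the second after the job is handed in, with the robot touching nothing.
It also fails if it takes over 72 s, if anything falls off the work surface, if the arm or the gripper's body presses on something with over 40 N, if the wrist force passes 120 N, or if a joint passes its speed limit or range.

## Working session

There is one attempt and no reset: what is moved stays moved. The work goes in short steps, Python scripts to look and compute and a tool call to move; the robot and the scene stay as the last step left them, time stands still between calls to the robot, and variables do not carry over. Pictures are saved under pics/ and viewed, and the job is handed in when it is done.

Besides the shell and the picture viewer there is one more tool, called after ">>>" by a JSON object that holds its "fn" and its "kwargs". arm_command: Moves the arm, as the interface text tells. Its arguments: {"type":"object","properties":{"steps":{"type":"array","items":{"type":"array"}},"force":{"type":"number"}},"required":["steps"]}

```bash
mkdir -p pics; ls; python3 - <<'E'
from rig import get_state, imaging, robot
import cv2,numpy as np
s=get_state();print(s)
for n in ["scene","top","wrist"]:
    im=imaging.camera(n);cv2.imwrite(f"pics/{n}0.png",im[:,:,::-1]);m=imaging.camera_model(n);print(n,{k:(np.round(v,4).tolist()) for k,v in m.items() if k!='x'})
print(get_state()['t'])
E
```

```text
pics
{'t': 0.0, 'joint_pos': array([ 1.07939358,  0.43522317,  0.02493909,  1.57407806, -0.01161377,
        1.13396997, -0.07514405]), 'dq': array([ 2.76916699e-05,  2.40104935e-04, -8.03062237e-04, -4.34072854e-04,
       -1.91783550e-04,  1.39493331e-03,  7.87923152e-04]), 'joint_torque': array([-2.56911362e-04, -6.67856526e+01,  9.84640606e-01, -3.14465582e+01,
       -6.07749517e-02,  4.30584128e-02,  1.41213377e-04]), 'position': array([ 0.23670926, -0.57790744,  0.22595181]), 'tool_rot': array([ 0.39428616,  0.58762505, -0.39374999,  0.58668234]), 'ft_force': array([-0.08623411, -0.1171171 , -0.14610875]), 'torque': array([ 0.0146664 , -0.04736085,  0.02497322]), 'grip_width': 1.0009410471533144}
scene {'fx': 411.8847, 'fy': 411.8847, 'cx': 323.7046, 'cy': 203.2024, 'extrinsics': [[0.2559, 0.6949, -0.6721, 1.2795], [0.9667, -0.1804, 0.1816, -0.1978], [0.005, -0.6962, -0.7179, 0.8203], [0.0, 0.0, 0.0, 1.0]]}
top {'fx': 413.5542, 'fy': 413.5542, 'cx': 322.0112, 'cy': 202.4962, 'extrinsics': [[0.0083, -0.9807, 0.1952, 0.3866], [-1.0, -0.0072, 0.0063, -0.0039], [-0.0047, -0.1953, -0.9807, 1.1382], [0.0, 0.0, 0.0, 1.0]]}
wrist {'fx': 309.7069, 'fy': 309.7069, 'cx': 314.4207, 'cy': 194.3062, 'extrinsics': [[0.3787, -0.8831, -0.2769, 0.3108], [-0.9255, -0.3615, -0.1127, -0.5464], [-0.0006, 0.299, -0.9543, 0.3833], [0.0, 0.0, 0.0, 1.0]]}
0.15
```

View pics/scene0.png

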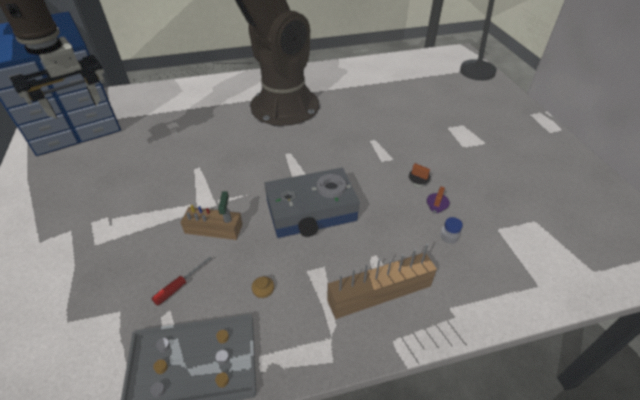

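View pics/top0.png

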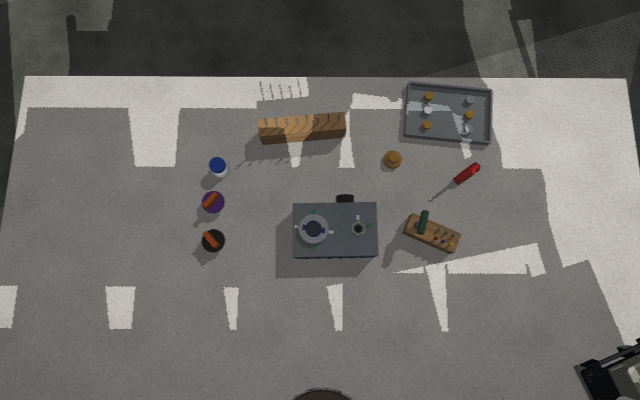

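View pics/wrist0.png

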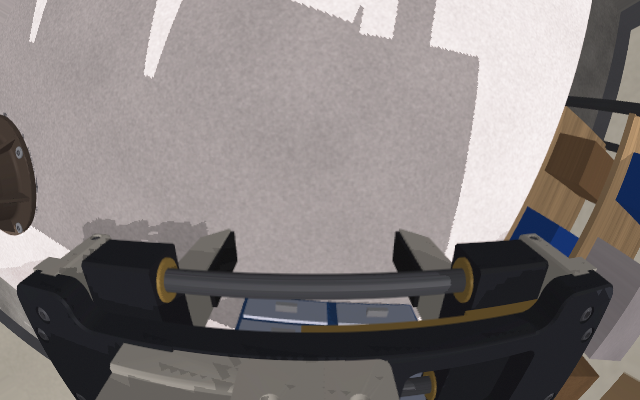

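```bash
cat > h.py <<'E'
from rig import get_state, imaging, robot
import cv2,numpy as np,json
from scipy.spatial.transform import Rotation as R
def ray(m,u,v,fish):
    x=(u-m['cx'])/m['fx'];y=(v-m['cy'])/m['fy']
    if fish:
        r=np.hypot(x,y); d=np.array([0,0,1.]) if r<1e-9 else np.array([np.sin(r)*x/r,np.sin(r)*y/r,np.cos(r)])
    else: d=np.array([x,y,1.])
    E=np.array(m['extrinsics']);return E[:3,3],E[:3,:3]@d
def atz(m,u,v,z,fish=False):
    o,d=ray(m,u,v,fish);return o+d*(z-o[2])/d[2]
def proj(m,p,fish=False):
    E=np.array(m['extrinsics']);q=E[:3,:3].T@(np.asarray(p)-E[:3,3])
    if fish:
        r=np.hypot(q[0],q[1]);t=np.arctan2(r,q[2]);k=t/r if r>1e-9 else 0;x,y=q[0]*k,q[1]*k
    else: x,y=q[0]/q[2],q[1]/q[2]
    return np.array([m['cx']+m['fx']*x,m['cy']+m['fy']*y])
E
python3 - <<'E'
from h import *
im=imaging.camera("top")[:,:,::-1]
m=imaging.camera_model("top")
for n in ["cartridge","extractor","hex_key","rack","port","lock_screw","screw_jar","gauge_puck","screwdriver","screw_mouth","notch","pocket"]:
    try:
        for d in imaging.search_frame("top",n)[:3]:
            b=np.array(d['bbox'])*[640,400,640,400];print(n,round(d['confidence'],2),b.round(0),atz(m,(b[0]+b[2])/2,(b[1]+b[3])/2,0.03).round(3))
    except Exception as e: print(n,e)
a=cv2.resize(im[180:270,190:290],None,fx=4,fy=4,interpolation=cv2.INTER_CUBIC)
b=cv2.resize(im[180:270,280:380],None,fx=4,fy=4,interpolation=cv2.INTER_CUBIC)
c=cv2.resize(im[180:270,390:490],None,fx=4,fy=4,interpolation=cv2.INTER_CUBIC)
cv2.imwrite("pics/c1.png",np.vstack([np.hstack([a,b])]));cv2.imwrite("pics/c2.png",c)
E
```

```text
cartridge 0.62 [202. 191. 224. 214.] [0.605 0.301 0.03 ]
cartridge 0.59 [200. 230. 226. 253.] [0.498 0.295 0.03 ]
extractor 0.96 [295. 195. 379. 258.] [ 0.54  -0.039  0.03 ]
hex_key 0.71 [415. 213. 430. 236.] [ 0.549 -0.269  0.03 ]
hex_key 0.65 [293. 196. 380. 260.] [ 0.537 -0.037  0.03 ]
hex_key 0.31 [382. 149. 402. 169.] [ 0.733 -0.192  0.03 ]
rack 0.86 [399. 211. 463. 255.] [ 0.525 -0.291  0.03 ]
port 0.66 [290. 195. 378. 260.] [ 0.538 -0.03   0.03 ]
lock_screw 0.74 [353. 221. 365. 237.] [ 0.536 -0.097  0.03 ]
screw_jar 0.64 [210. 155. 233. 176.] [0.709 0.284 0.03 ]
gauge_puck 0.56 [383. 148. 403. 170.] [ 0.732 -0.195  0.03 ]
screwdriver 0.64 [450. 167. 479. 182.] [ 0.688 -0.39   0.03 ]
screwdriver 0.56 [403. 210. 462. 254.] [ 0.528 -0.296  0.03 ]
screw_mouth 0.52 [291. 194. 378. 261.] [ 0.538 -0.031  0.03 ]
screw_mouth 0.47 [353. 220. 367. 235.] [ 0.538 -0.1    0.03 ]
notch 0.61 [294. 192. 381. 258.] [ 0.546 -0.039  0.03 ]
pocket 0.72 [209. 154. 231. 176.] [0.71  0.288 0.03 ]
pocket 0.61 [293. 195. 380. 260.] [ 0.538 -0.036  0.03 ]
pocket 0.55 [400. 211. 464. 254.] [ 0.527 -0.293  0.03 ]
```

View pics/c1.png

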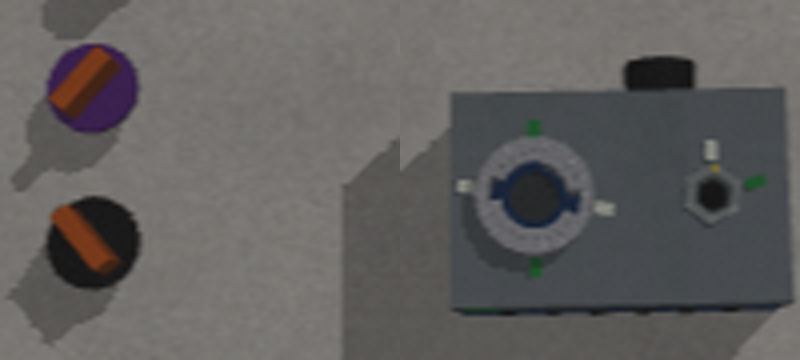

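View pics/c2.png

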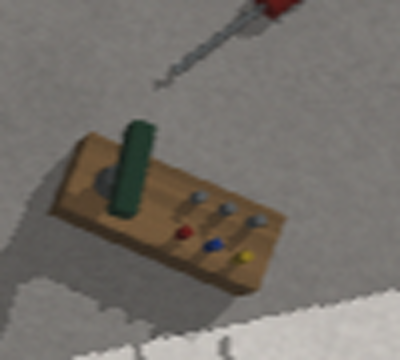

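```bash
cat >> h.py <<'E'
def T():
    s=get_state();return s['position'],R.from_quat(s['tool_rot']).as_matrix()
def togo(p,zdir=None):
    """world target position & jaw (tool z) yaw deg; prints tool-frame shift cm and turn"""
    P,M=T()
    print('t',round(get_state()['t'],2),'pos',P.round(4),'xaxis',M[:,0].round(4),'jawyaw',np.degrees(np.arctan2(M[1,2],M[0,2])).round(2))
    print('shift cm (tool axes)',(M.T@(np.asarray(p)-P)*100).round(2))
    if zdir is not None:
        a=np.radians(zdir);z=np.array([np.cos(a),np.sin(a),0])
        for s in (1,-1):
            x=np.array([0,0,-1.]);zz=z*s;D=np.column_stack([x,np.cross(zz,x),zz])
            print('rotvec',R.from_matrix(M.T@D).as_rotvec().round(3))
E
python3 - <<'E'
from h import *
P,M=T();print(M.round(3));togo([.42,-.08,.33],90)
m=imaging.camera_model("wrist");E=np.array(m['extrinsics']);print((M.T@(E[:3,3]-P)).round(4));print((M.T@E[:3,:3]).round(3))
E
```

```text
[[ 0.     0.925  0.379]
 [-0.     0.379 -0.925]
 [-1.     0.     0.   ]]
t 0.8 pos [ 0.2369 -0.5784  0.2268] xaxis [ 0.e+00 -1.e-04 -1.e+00] jawyaw -67.73
shift cm (tool axes) [-10.33  35.83 -39.18]
rotvec [-2.753  0.     0.   ]
rotvec [ 0.389  0.    -0.   ]
[-0.1572  0.0805 -0.0014]
[[-0.001 -0.299  0.954]
 [-0.    -0.954 -0.299]
 [ 1.    -0.001  0.   ]]
```

>>> {"fn": "arm_command", "kwargs": {"steps": [[[0, 0, 0], [-1.0, 3.6, -3.9], -1], [[0, 0, 0], [-1.0, 3.6, -3.9], -1], [[0, 0, 0], [-1.0, 3.6, -3.9], -1], [[0, 0, 0], [-1.0, 3.6, -3.9], -1], [[0, 0, 0], [-1.0, 3.6, -3.9], -1]]}}

```text
t: 1.42
position: [0.33, -0.3281, 0.2773]
tool_rot: [0.394, 0.587, -0.394, 0.587]
ft_force: [0.3, 0.4, 0.9]
grip_width: 1.001
```

>>> {"fn": "arm_command", "kwargs": {"steps": [[[0, 0, 0], [-1.0, 3.6, -3.9], -1], [[0, 0, 0], [-1.0, 3.6, -3.9], -1], [[0, 0, 0], [-1.0, 3.6, -3.9], -1], [[0, 0, 0], [-1.0, 3.6, -3.9], -1], [[0, 0, 0], [-1.0, 3.6, -3.9], -1]]}}

```text
t: 2.05
position: [0.4226, -0.0794, 0.3274]
tool_rot: [0.394, 0.587, -0.394, 0.587]
ft_force: [0.4, 0.4, 0.4]
grip_width: 1.001
```

>>> {"fn": "arm_command", "kwargs": {"steps": [[[0, 0, 0], [0, 0, 0], -1], [[0, 0, 0], [0, 0, 0], -1]]}}

```text
t: 2.3
position: [0.422, -0.0815, 0.3267]
tool_rot: [0.394, 0.587, -0.394, 0.587]
ft_force: [0.4, -0.6, -0.5]
grip_width: 0.997
```

```bash
python3 - <<'E'
from h import *
m=imaging.camera_model("wrist");im=imaging.camera("wrist")[:,:,::-1];cv2.imwrite("pics/w1.png",im)
np.save("w1.npy",m['extrinsics'])
togo([.42,-.08,.33],90);print(get_state()['joint_pos'].round(3))
E
```

```text
t 2.35 pos [ 0.4218 -0.082   0.3265] xaxis [-5.e-04 -5.e-04 -1.e+00] jawyaw -67.8
shift cm (tool axes) [-0.35 -0.09 -0.26]
rotvec [-2.754e+00 -1.000e-03  1.000e-03]
rotvec [0.387 0.    0.001]
[ 0.409  0.06  -0.358  1.827  0.023  1.259 -1.139]
```

View pics/w1.png

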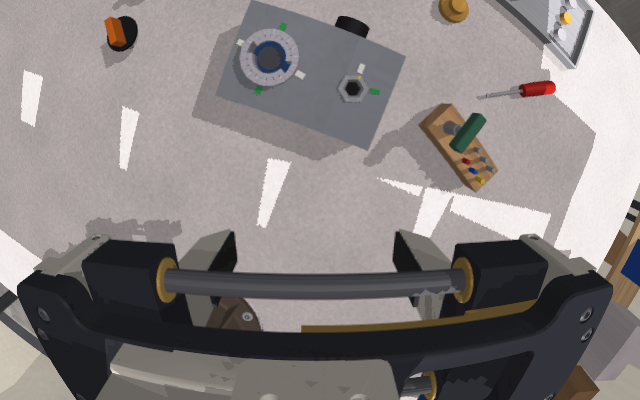

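```bash
python3 - <<'E'
from h import *
im=cv2.imread("pics/w1.png");
cv2.imwrite("pics/w1a.png",cv2.resize(im[0:150,200:410],None,fx=3.8,fy=3.8,interpolation=cv2.INTER_CUBIC))
cv2.imwrite("pics/w1b.png",cv2.resize(im[90:200,400:520],None,fx=5,fy=5,interpolation=cv2.INTER_CUBIC))
E
```

```text
(no output)
```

View pics/w1a.png

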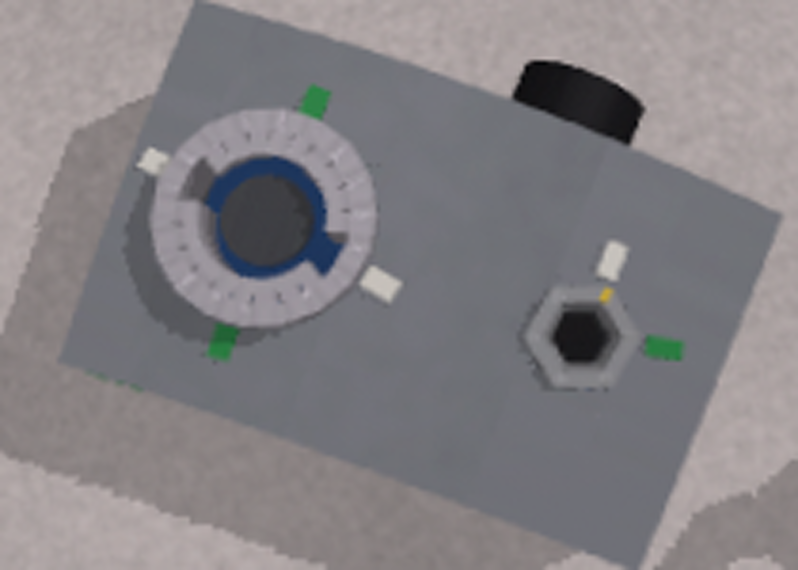

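View pics/w1b.png

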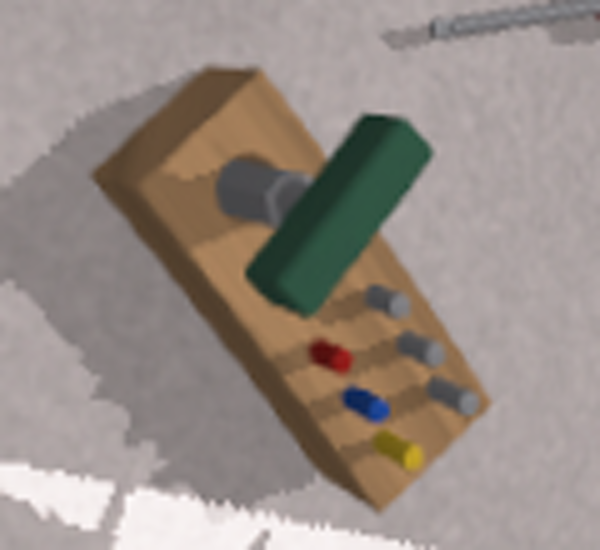

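```bash
cat >> h.py <<'E'
from scipy.optimize import least_squares
def fitpose(obs,p0):
    """obs: list of (m,fish,uv,local xyz); fit x,y,yaw"""
    def f(p):
        c,s=np.cos(p[2]),np.sin(p[2]);r=[]
        for m,fi,uv,l in obs:
            w=[p[0]+c*l[0]-s*l[1],p[1]+s*l[0]+c*l[1],l[2]]
            r+=list(proj(m,w,fi)-uv)
        return r
    s=least_squares(f,p0);return s.x,np.array(s.fun).reshape(-1,2)
E
python3 - <<'E'
from h import *
mw=imaging.camera_model("wrist");mt=imaging.camera_model("top")
W=lambda X,Y:np.array([(X+.5)/3.8-.5+200,(Y+.5)/3.8-.5])
t=lambda X,Y:np.array([(X-400+.5)/4-.5+280,(Y+.5)/4-.5+180])
a=np.radians(80);c8,s8=.045*np.cos(a),.045*np.sin(a)
L=[((.045,.055,.075),(316,101),(534,128)),((-.045,.055,.075),(222,342),(536,268)),((c8,.055+s8,.075),(153,161),(463,187)),((-c8,.055-s8,.075),(380,284),(604,208)),
((.07,-.11,.075),(780,213),(785,89)),((-.07,-.11,.075),(640,567),(792,303)),((-.07,.11,.075),(62,360),(452,305)),((.07,.11,.075),None,(451,93))]
ow=[(mw,True,W(*b),l) for l,b,c in L if b];ot=[(mt,False,t(*c),l) for l,b,c in L]
for o in (ow,ot,ow+ot):
    p,r=fitpose(o,[.54,-.04,0]);print(p.round(4),np.degrees(p[2]).round(2),r.round(1).tolist())
    c,s=np.cos(p[2]),np.sin(p[2])
    print('port',p[0]-s*.055,p[1]+c*.055,'screw',p[0]+s*.06,p[1]-c*.06)
# cartridge: bar top ends
for nm,m,fi,pts in (('top',mt,False,[((58+.5)/4-.5+190,(207)/4+180),((108)/4+190,(270)/4+180)]),):
    print([atz(m,*q,.066,fi).round(4) for q in pts])
im=cv2.imread("pics/w1.png")
cv2.imwrite("pics/w1c.png",cv2.resize(im[5:65,90:150],None,fx=9,fy=9,interpolation=cv2.INTER_CUBIC))
E
```

```text
[ 0.5294 -0.0302  0.0278] 1.59 [[-0.7, 0.1], [0.1, -0.4], [1.0, 0.4], [0.1, -0.7], [1.0, -0.7], [-0.1, 1.0], [-1.3, 0.3]]
port 0.5278650166424026 0.024826820100129703 screw 0.531058325265641 -0.09012883561126517
[ 0.5294 -0.0301  0.0196] 1.12 [[0.0, 0.2], [-0.2, -0.3], [0.8, -0.2], [-0.2, 0.1], [0.2, -0.2], [0.4, 0.0], [-0.7, 0.5], [-0.3, -0.2]]
port 0.5283005303217999 0.024895956564764034 screw 0.5305486747616056 -0.09008206675525034
[ 0.5294 -0.0301  0.0257] 1.47 [[-0.6, 0.0], [0.1, -0.5], [1.1, 0.2], [0.0, -0.7], [1.0, -0.5], [-0.2, 1.1], [-1.4, 0.2], [-0.1, 0.3], [-0.1, -0.2], [0.8, 0.0], [-0.2, 0.1], [-0.0, -0.5], [0.6, -0.3], [-0.5, 0.8], [-0.4, 0.1]]
port 0.5279867913432617 0.024834895337846444 screw 0.5309445600820467 -0.09012706186577751
[array([0.5199, 0.31  , 0.066 ]), array([0.4792, 0.274 , 0.066 ])]
```

View pics/w1c.png

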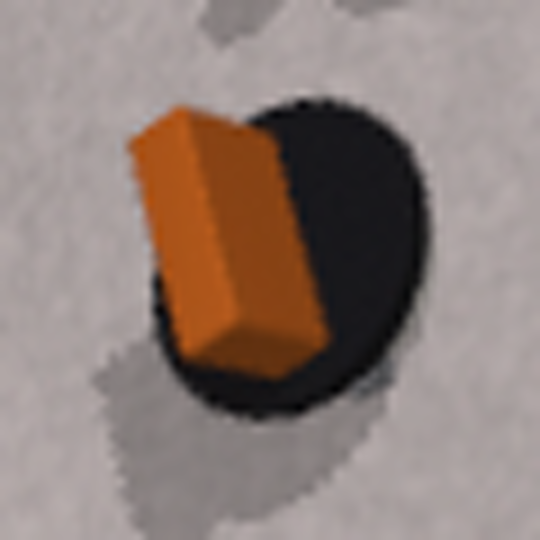

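```bash
python3 - <<'E'
from h import *
mw=imaging.camera_model("wrist");mt=imaging.camera_model("top")
W=lambda X,Y:np.array([(X+.5)/9-.5+90,(Y+.5)/9-.5+5])
L=[((.024,.007,.066),(130,148)),((.024,-.007,.066),(182,105)),((-.024,.007,.066),(185,360)),((-.024,-.007,.066),(240,320)),((-.024,.007,.034),(275,378)),((-.024,-.007,.034),(328,338)),((.024,-.007,.034),(275,138))]
p,r=fitpose([(mw,True,W(*b),l) for l,b in L],[.5,.29,.7]);print(p.round(4),np.degrees(p[2]),r.round(1).tolist())
togo([.47,.25,.22],-50)
# hex key handle
W=lambda X,Y:np.array([(X+.5)/5-.5+400,(Y+.5)/5-.5+90])
# handle top z=.117: corners
L=[((.03,.008,.117),(385,118)),((.03,-.008,.117),(430,152)),((-.03,-.008,.117),(303,315)),((-.03,.008,.117),(250,275))]
for l,b in L: print(atz(mw,*W(*b),.117,True).round(4))
E
```

```text
[0.5014 0.2937 0.738 ] 42.28478775008229 [[-1.1, -0.8], [-0.5, -0.6], [-0.4, 0.4], [0.0, 0.3], [0.6, 0.6], [1.1, 0.8], [0.0, -0.7]]
t 2.35 pos [ 0.4218 -0.082   0.3265] xaxis [-5.e-04 -5.e-04 -1.e+00] jawyaw -67.8
shift cm (tool axes) [ 10.63  17.01 -28.92]
rotvec [-0.311  0.     0.001]
rotvec [ 2.831e+00  1.000e-03 -0.000e+00]
[ 0.5694 -0.2458  0.117 ]
[ 0.5678 -0.2625  0.117 ]
[ 0.5128 -0.247   0.117 ]
[ 0.5155 -0.228   0.117 ]
```

>>> {"fn": "arm_command", "kwargs": {"steps": [[[0, 0, 0], [2.1, 2.32, -4.85], -1], [[0, 0, 0], [2.1, 2.32, -4.85], -1], [[0, 0, 0], [2.1, 2.32, -4.85], -1], [[0, 0, 0], [2.1, 2.32, -4.85], -1], [[0, 0, 0], [2.1, 2.32, -4.85], -1]]}}

```text
t: 2.98
position: [0.4382, 0.1871, 0.2209]
tool_rot: [0.395, 0.586, -0.395, 0.587]
ft_force: [1.5, -1.0, -0.1]
grip_width: 0.997
```

>>> {"fn": "arm_command", "kwargs": {"steps": [[[0, 0, 0], [2.1, 2.32, -4.85], -1], [[-0.17, 0, 0], [0, 0, 0], -1], [[-0.17, 0, 0], [0, 0, 0], -1], [[0, 0, 0], [0, 0, 0], -1], [[0, 0, 0], [0, 0, 0], -1]]}}

```text
t: 3.6
position: [0.4412, 0.24, 0.2006]
tool_rot: [0.291, 0.644, -0.291, 0.645]
ft_force: [0.0, -0.7, 0.1]
grip_width: 1.001
```

```bash
python3 - <<'E'
from h import *
m=imaging.camera_model("wrist");im=imaging.camera("wrist")[:,:,::-1];cv2.imwrite("pics/w2.png",im)
togo([.5014,.2937,.04],-47.7);print(get_state()['joint_pos'].round(3))
print(proj(m,[.5,.292,.05],True))
cv2.imwrite("pics/w2a.png",cv2.resize(im[80:210,230:400],None,fx=4.5,fy=4.5,interpolation=cv2.INTER_CUBIC))
E
```

```text
t 3.65 pos [0.4411 0.2402 0.2007] xaxis [ 1.e-04 -3.e-04 -1.e+00] jawyaw -48.52
shift cm (tool axes) [16.07  8.06 -0.02]
rotvec [-0.014  0.     0.   ]
rotvec [ 3.127e+00  0.000e+00 -1.000e-03]
[-0.079  0.342 -0.67   1.86   0.247  1.023 -1.697]
[315.70107016 102.69597585]
```

View pics/w2.png

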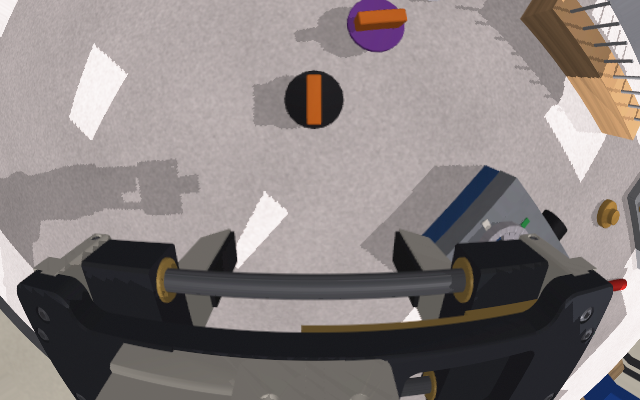

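View pics/w2a.png

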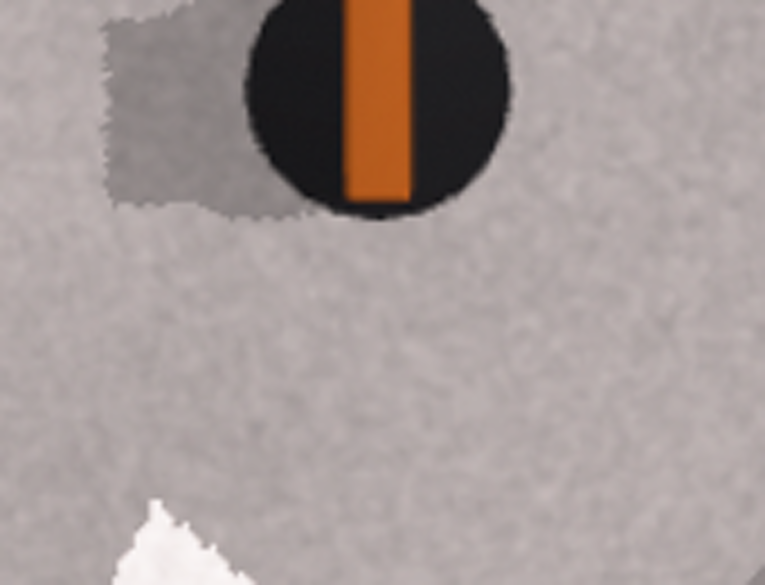

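```bash
python3 - <<'E'
from h import *
m=imaging.camera_model("wrist");im=cv2.imread("pics/w2.png")
sub=im[60:140,270:360].astype(int)
hsv=cv2.cvtColor(im,cv2.COLOR_BGR2HSV)[60:140,270:360]
org=((hsv[...,1]>150)&(hsv[...,0]<20)&(hsv[...,2]>80)).astype(np.uint8)
c=max(cv2.findContours(org,0,2)[0],key=cv2.contourArea)[:,0,:]+[270,60]
w=np.array([atz(m,u,v,.066,True)[:2] for u,v in c])
print(cv2.minAreaRect((w*1e4).astype(np.float32)))
blk=((sub.max(2)<60)|(org>0)).astype(np.uint8)
c=max(cv2.findContours(blk,0,2)[0],key=cv2.contourArea)[:,0,:]+[270,60]
w=np.array([atz(m,u,v,.034,True)[:2] for u,v in c]);print(cv2.minEnclosingCircle((w*1e4).astype(np.float32)),cv2.fitEllipse((w*1e4).astype(np.float32)))
E
```

```text
((5012.25537109375, 2962.778076171875), (472.26702880859375, 140.27499389648438), 41.45383834838867)
((5009.19677734375, 2965.03515625), 302.4022216796875) ((5010.76904296875, 2963.83251953125), (587.14404296875, 591.1194458007812), 172.1286163330078)
```

>>> {"fn": "arm_command", "kwargs": {"steps": [[[0, 0, 0], [0, 4.1, -0.12], -1], [[0, 0, 0], [0, 4.1, -0.11], -1], [[0, 0, 0], [0, 0, 0], -1], [[0, 0, 0], [5, 0, 0], -1], [[0, 0, 0], [4, 0, 0], -1]]}}

```text
t: 4.28
position: [0.5, 0.2962, 0.1096]
tool_rot: [0.289, 0.645, -0.29, 0.645]
ft_force: [-0.6, 0.1, -0.4]
grip_width: 0.999
```

```bash
python3 - <<'E'
from h import *
m=imaging.camera_model("wrist");im=imaging.camera("wrist")[:,:,::-1];cv2.imwrite("pics/w3.png",im)
togo([.5011,.2964,.04],-48.5)
E
```

```text
t 4.33 pos [0.4977 0.2941 0.1046] xaxis [-0.0059 -0.0046 -1.    ] jawyaw -48.37
shift cm (tool axes) [6.45 0.46 0.06]
rotvec [ 0.002 -0.     0.007]
rotvec [-3.139e+00 -1.200e-02 -1.000e-03]
```

View pics/w3.png

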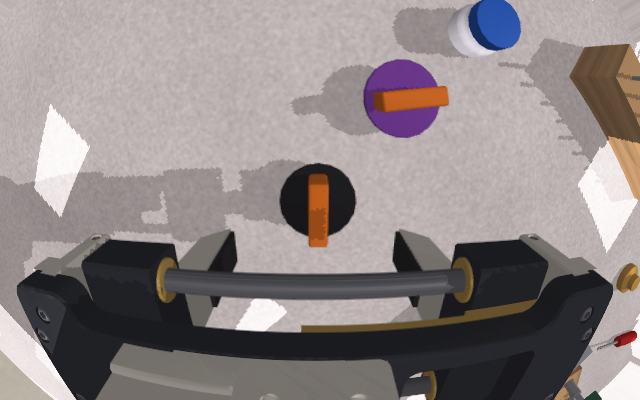

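>>> {"fn": "arm_command", "kwargs": {"steps": [[[0, 0, 0], [4, 0, 0], -1], [[0, 0, 0], [2, 0, 0], -1], [[0, 0, 0], [1, 0, 0], -1], [[0, 0, 0], [0, 0, 0], -1], [[0, 0, 0], [0, 0, 0], -1]]}}

```text
t: 4.95
position: [0.501, 0.2979, 0.0419]
tool_rot: [0.29, 0.645, -0.289, 0.646]
ft_force: [-0.7, 0.1, 1.0]
grip_width: 0.995
```

```bash
python3 - <<'E'
from h import *
togo([.5011,.2964,.04],-48.5)
E
```

```text
t 4.95 pos [0.501  0.2979 0.0419] xaxis [ 1.4e-03  9.0e-04 -1.0e+00] jawyaw -48.25
shift cm (tool axes) [ 0.19 -0.09  0.12]
rotvec [ 0.004  0.    -0.002]
rotvec [-3.137e+00  3.000e-03  0.000e+00]
```

>>> {"fn": "arm_command", "kwargs": {"steps": [[[0, 0, 0], [0.2, -0.1, 0.1], -0.5], [[0, 0, 0], [0, 0, 0], 0], [[0, 0, 0], [0, 0, 0], 0.5], [[0, 0, 0], [0, 0, 0], 1], [[0, 0, 0], [0, 0, 0], 1]], "force": 45}}

```text
t: 5.58
position: [0.5003, 0.296, 0.0387]
tool_rot: [0.289, 0.645, -0.289, 0.645]
ft_force: [0.2, 0.1, 0.2]
grip_width: 0.503
```

>>> {"fn": "arm_command", "kwargs": {"steps": [[[0, 0, 0], [0, 0, 0], 1], [[0, 0, 0], [0, 0, 0], 1], [[0, 0, 0], [0, 0, 0], 1]]}}

```text
t: 5.95
position: [0.5003, 0.2959, 0.0387]
tool_rot: [0.289, 0.645, -0.289, 0.645]
ft_force: [0.7, -0.1, -0.0]
grip_width: 0.178
```

>>> {"fn": "arm_command", "kwargs": {"steps": [[[0, 0, 0], [0, 0, 0], 1], [[0, 0, 0], [0, 0, 0], 1], [[0, 0, 0], [0, 0, 0], 1]]}}

```text
t: 6.32
position: [0.5003, 0.2959, 0.0387]
tool_rot: [0.289, 0.645, -0.289, 0.645]
ft_force: [0.3, -0.8, -1.3]
grip_width: 0.146
```

```bash
python3 - <<'E'
from h import *
print(get_state()['grip_width'])
togo([.5279,.0249,.15],-90+81.45)
E
```

```text
0.14621503079572346
t 6.33 pos [0.5003 0.2959 0.0387] xaxis [-1.e-04 -1.e-04 -1.e+00] jawyaw -48.25
shift cm (tool axes) [-11.13 -15.98  22.06]
rotvec [-0.693 -0.     0.   ]
rotvec [2.449 0.    0.   ]
```

>>> {"fn": "arm_command", "kwargs": {"steps": [[[0, 0, 0], [-3, 0, 0], 1], [[0, 0, 0], [-6, 0, 0], 1], [[0, 0, 0], [-5, 0, 0], 1], [[0, 0, 0], [-0.5, -3.7, 4.53], 1], [[0, 0, 0], [-0.5, -3.7, 4.53], 1]]}}

```text
t: 6.95
position: [0.5056, 0.1783, 0.1895]
tool_rot: [0.289, 0.645, -0.288, 0.646]
ft_force: [1.4, -1.4, 0.2]
grip_width: 0.15
```

>>> {"fn": "arm_command", "kwargs": {"steps": [[[0, 0, 0], [-0.5, -3.7, 4.53], 1], [[0, 0, 0], [-0.5, -3.7, 4.53], 1], [[0, 0, 0], [-0.5, -3.7, 4.53], 1], [[0, 0, 0], [-0.5, -3.7, 4.53], 1], [[-0.173, 0, 0], [0, 0, 0], 1]]}}

```text
t: 7.58
position: [0.5156, -0.0607, 0.2087]
tool_rot: [0.233, 0.667, -0.235, 0.668]
ft_force: [-0.3, 2.4, -1.4]
grip_width: 0.145
```

>>> {"fn": "arm_command", "kwargs": {"steps": [[[-0.173, 0, 0], [0, 0, 0], 1], [[-0.173, 0, 0], [0, 0, 0], 1], [[-0.173, 0, 0], [0, 0, 0], 1], [[0, 0, 0], [0, 0, 0], 1], [[0, 0, 0], [0, 0, 0], 1]]}}

```text
t: 8.2
position: [0.5156, -0.0547, 0.2087]
tool_rot: [0.054, 0.705, -0.054, 0.705]
ft_force: [-0.4, -0.6, -1.3]
grip_width: 0.148
```

```bash
python3 - <<'E'
from h import *
m=imaging.camera_model("wrist");im=imaging.camera("wrist")[:,:,::-1];cv2.imwrite("pics/w4.png",im)
togo([.5279,.0249,.16],-8.55);s=get_state();print(s['joint_pos'].round(3),s['grip_width'])
cv2.imwrite("pics/w4a.png",cv2.resize(im[50:170,220:400],None,fx=4.4,fy=4.4,interpolation=cv2.INTER_CUBIC))
E
```

```text
t 8.25 pos [ 0.5157 -0.0547  0.2087] xaxis [ 0.e+00 -1.e-04 -1.e+00] jawyaw -8.78
shift cm (tool axes) [ 4.87  8.05 -0.01]
rotvec [-0.004  0.     0.   ]
rotvec [ 3.138  0.    -0.   ]
[ 0.578  0.381 -0.754  1.809  0.295  1.067 -0.438] 0.1449209684300882
```

View pics/w4.png

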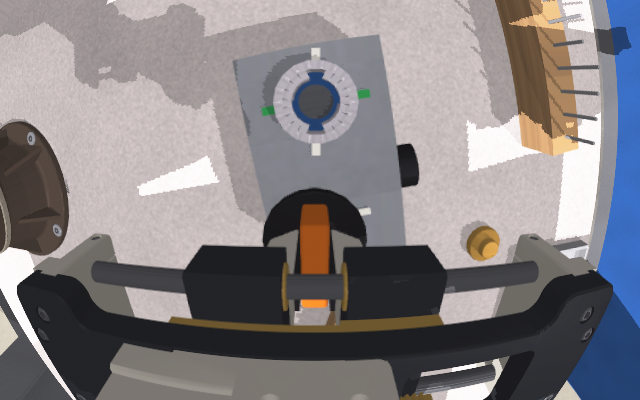

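View pics/w4a.png

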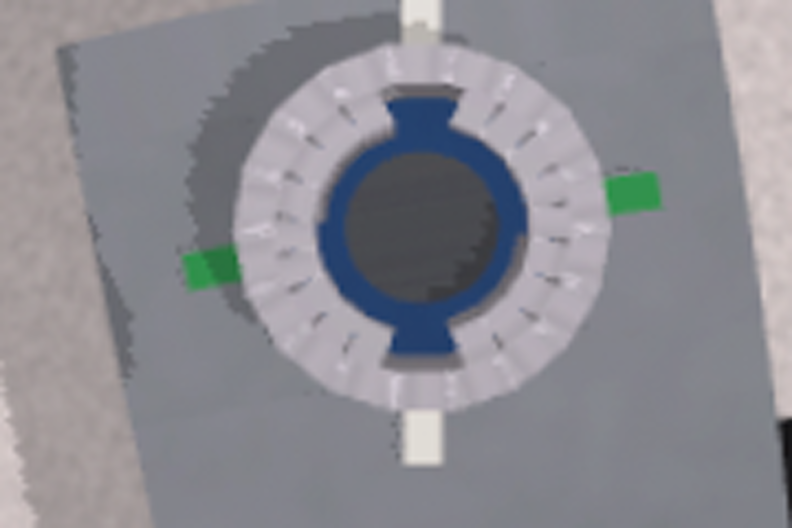

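```bash
python3 - <<'E'
from h import *
m=imaging.camera_model("wrist")
W=lambda X,Y:((X+.5)/4.4-.5+220,(Y+.5)/4.4-.5+50)
c=np.array([atz(m,*W(*q),.09,True) for q in [(234,227),(611,227),(422,42),(422,412)]]);print((c*1000).round(1).tolist(),'centre',c[:2].mean(0)[:2],c[2:].mean(0)[:2],(np.linalg.norm(c[0]-c[1]),np.linalg.norm(c[2]-c[3])))
for q in [(660-26,193),(212,268),(423,437)]: print(q,atz(m,*W(*q),.075,True).round(4))
P,M=T()
im=cv2.imread("pics/w4.png")
blk=(im.max(2)<60).astype(np.uint8)
pts=[]
for u in range(285,346,4):
    col=blk[150:260,u]; v=150+np.argmax(col); pts.append(atz(m,u,v-.5,.204,True)[:2])
pts=np.array(pts)
s=least_squares(lambda p:np.hypot(*(pts-p).T)-.031,P[:2]);print('flange ctr',s.x.round(4),np.abs(s.fun).max())
print('rel tool',(M.T@(np.r_[s.x,P[2]]-P)).round(4))
E
```

```text
[[490.6, 31.8, 90.0], [565.4, 20.2, 90.0], [533.5, 62.7, 90.0], [522.0, -11.8, 90.0]] centre [0.52798452 0.02600317] [0.52779761 0.02548916] (np.float64(0.07564389443787206), np.float64(0.07537481113324557))
(634, 193) [0.5734 0.0266 0.075 ]
(212, 268) [0.4825 0.0242 0.075 ]
(423, 437) [ 0.5211 -0.0192  0.075 ]
flange ctr [ 0.5151 -0.051 ] 0.0004604477853999353
rel tool [-0.      0.0036 -0.0011]
```

```bash
python3 - <<'E'
from h import *
m=imaging.camera_model("wrist");P,M=T()
im=cv2.imread("pics/w4.png");cv2.imwrite("pics/w4b.png",cv2.resize(im[175:325,250:380],None,fx=4,fy=4,interpolation=cv2.INTER_CUBIC))
for q,z in [((315,205),.204),((315,225),.236),((315,307),.236),((263,240),.204),((367,240),.204),((315,188),.204)]: print(q,(M.T@(atz(m,*q,z,True)-P)*1000).round(1))
print(proj(m,P,True),proj(m,P+M@[-.019,0,0],True))
E
```

```text
(315, 205) [ 4.7 24.9 -0.8]
(315, 225) [-27.3  26.5  -0.8]
(315, 307) [-27.3 -20.5  -0.7]
(263, 240) [  4.7   3.2 -31.1]
(367, 240) [ 4.7  3.2 29.6]
(315, 188) [ 4.7 34.8 -0.8]
[316.32043737 249.04643587] [316.47187554 265.97327449]
```

View pics/w4b.png

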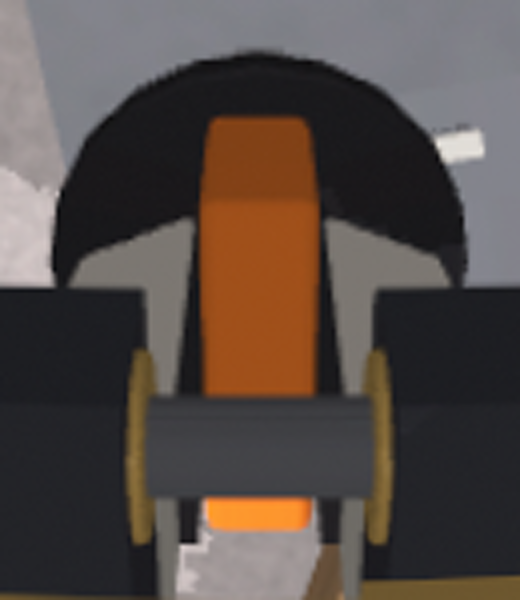

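>>> {"fn": "arm_command", "kwargs": {"steps": [[[0, 0, 0], [0, 4, 0], 1], [[0, 0, 0], [0, 4, 0], 1], [[0, 0, 0], [3, 0, 0], 1], [[0, 0, 0], [3, 0, 0], 1], [[0, 0, 0], [0.8, 0, 0], 1]]}}

```text
t: 8.88
position: [0.5266, 0.0243, 0.1393]
tool_rot: [0.053, 0.706, -0.054, 0.704]
ft_force: [0.0, 0.3, -0.3]
grip_width: 0.149
```

>>> {"fn": "arm_command", "kwargs": {"steps": [[[0, 0, 0], [0, 0, 0], 1], [[0, 0, 0], [0, 0, 0], 1]]}}

```text
t: 9.12
position: [0.5284, 0.0246, 0.1419]
tool_rot: [0.053, 0.704, -0.053, 0.706]
ft_force: [-0.3, -0.1, -1.3]
grip_width: 0.152
```

```bash
python3 - <<'E'
from h import *
m=imaging.camera_model("wrist");im=imaging.camera("wrist")[:,:,::-1];cv2.imwrite("pics/w5.png",im[100:330,170:470].repeat(2,0).repeat(2,1))
im=imaging.camera("scene")[:,:,::-1];cv2.imwrite("pics/s5.png",cv2.resize(im[120:260,240:400],None,fx=4,fy=4,interpolation=cv2.INTER_CUBIC))
togo([.5277,.0244,.14],-8.55);s=get_state();print(s['ft_force'].round(2),s['grip_width'])
E
```

```text
t 9.22 pos [0.5284 0.0244 0.1418] xaxis [ 0.0018 -0.     -1.    ] jawyaw -8.63
shift cm (tool axes) [ 0.18 -0.01 -0.07]
rotvec [-0.001  0.002 -0.   ]
rotvec [ 3.14e+00 -0.00e+00 -3.00e-03]
[ 0.12 -0.25 -1.96] 0.15164898433364843
```

View pics/w5.png

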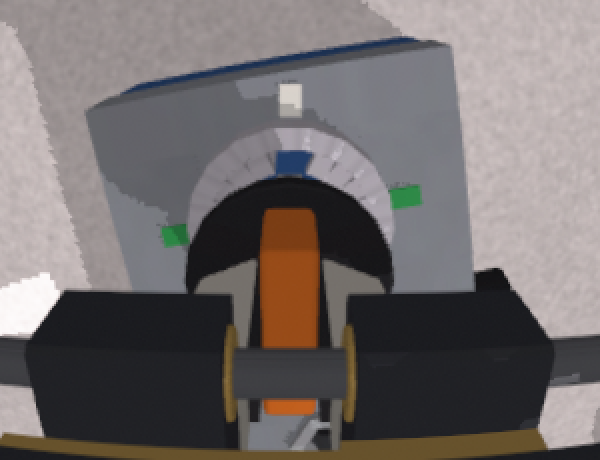

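View pics/s5.png

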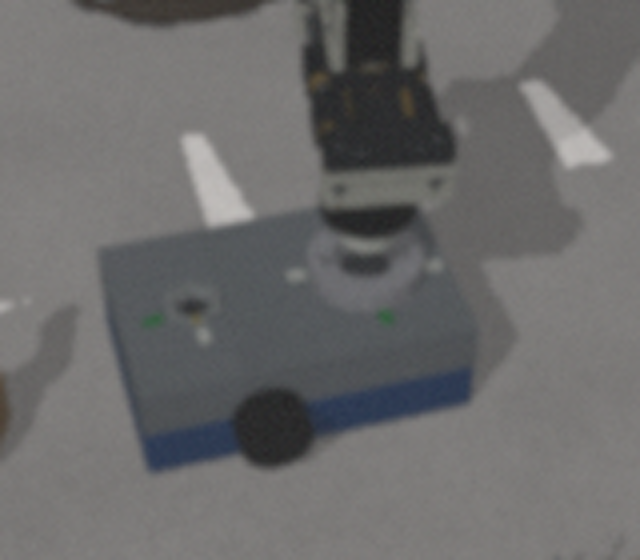

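>>> {"fn": "arm_command", "kwargs": {"steps": [[[0, 0, 0], [0.5, 0, -0.05], 1], [[0, 0, 0], [0.5, 0, 0], 1], [[0, 0, 0], [0.5, 0, 0], 1], [[0, 0, 0], [0.3, 0, 0], 1], [[0, 0, 0], [0, 0, 0], 1]]}}

```text
t: 9.85
position: [0.527, 0.0245, 0.1224]
tool_rot: [0.053, 0.705, -0.053, 0.705]
ft_force: [0.5, -0.7, -1.4]
grip_width: 0.147
```

>>> {"fn": "arm_command", "kwargs": {"steps": [[[0, 0, 0], [0.4, 0, 0], 1], [[0, 0, 0], [0.4, 0, 0], 1], [[0, 0, 0], [0.3, 0, 0], 1], [[0, 0, 0], [0, 0, 0], 1]]}}

```text
t: 10.35
position: [0.5277, 0.0245, 0.1119]
tool_rot: [0.053, 0.705, -0.053, 0.705]
ft_force: [0.2, -0.0, 4.8]
grip_width: 0.153
```

>>> {"fn": "arm_command", "kwargs": {"steps": [[[0, 0, 0], [0.4, 0, 0], 1], [[0, 0, 0], [0.35, 0, 0], 1], [[0, 0, 0], [0, 0, 0], 1], [[0, 0, 0], [0, 0, 0], 1]]}}

```text
t: 10.85
position: [0.5277, 0.0245, 0.1048]
tool_rot: [0.053, 0.705, -0.053, 0.706]
ft_force: [-0.0, -1.3, 8.7]
grip_width: 0.152
```

>>> {"fn": "arm_command", "kwargs": {"steps": [[[0, 0, 0], [0.12, 0, 0], 1], [[0, 0, 0], [0, 0, 0], 1], [[0, 0, 0], [0, 0, 0], 1]]}}

```text
t: 11.22
position: [0.5277, 0.0245, 0.1037]
tool_rot: [0.053, 0.705, -0.053, 0.706]
ft_force: [-0.4, -1.6, 9.4]
grip_width: 0.149
```

```bash
python3 - <<'E'
from h import *
im=imaging.camera("wrist")[:,:,::-1];cv2.imwrite("pics/w6.png",im[100:330,170:470].repeat(2,0).repeat(2,1))
togo([.5277,.0244,.1037],-8.55-80);s=get_state();print(s['ft_force'].round(2),s['grip_width'],s['joint_pos'].round(2))
E
```

```text
t 11.28 pos [0.5277 0.0245 0.1037] xaxis [ 1.2e-03 -3.0e-04 -1.0e+00] jawyaw -8.61
shift cm (tool axes) [-0.   -0.01  0.  ]
rotvec [ 1.395e+00  1.000e-03 -1.000e-03]
rotvec [-1.746e+00  1.000e-03  1.000e-03]
[-1.29 -1.44  8.55] 0.14902964090841705 [ 0.36  0.52 -0.7   1.91  0.43  0.87 -0.71]
```

View pics/w6.png

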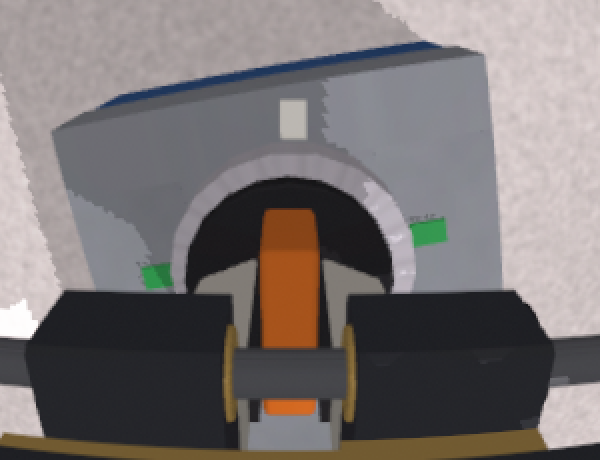

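>>> {"fn": "arm_command", "kwargs": {"steps": [[[0.14, 0, 0], [0, 0, 0], 1], [[0.14, 0, 0], [0, 0, 0], 1], [[0, 0, 0], [0, 0, 0], 1]]}}

```text
t: 11.65
position: [0.5282, 0.0249, 0.104]
tool_rot: [0.152, 0.69, -0.151, 0.691]
ft_force: [-1.6, -0.4, 10.1]
grip_width: 0.149
```

```bash
python3 - <<'E'
from h import *
togo([.5273,.0248,.1037],-8.55-80);s=get_state();print(s['ft_force'].round(2),s['torque'].round(3),s['grip_width'])
E
```

```text
t 11.65 pos [0.5282 0.0249 0.104 ] xaxis [ 0.0024  0.     -1.    ] jawyaw -24.76
shift cm (tool axes) [ 0.03 -0.05 -0.08]
rotvec [ 1.113e+00  1.000e-03 -2.000e-03]
rotvec [-2.028e+00  2.000e-03  2.000e-03]
[-1.61 -0.41 10.11] [-0.106  0.078 -0.095] 0.14902504263440552
```

>>> {"fn": "arm_command", "kwargs": {"steps": [[[0.14, 0, 0], [0.01, 0, -0.02], 1], [[0.14, 0, 0], [0.01, 0, -0.02], 1], [[0.14, 0, 0], [0, 0, -0.02], 1], [[0.14, 0, 0], [0, 0, -0.02], 1], [[0, 0, 0], [0, 0, 0], 1]]}}

```text
t: 12.28
position: [0.5279, 0.0254, 0.1039]
tool_rot: [0.337, 0.621, -0.336, 0.623]
ft_force: [-0.1, -0.3, 9.6]
grip_width: 0.151
```

```bash
python3 - <<'E'
from h import *
togo([.5267,.0255,.1037],-8.55-80);s=get_state();print(s['ft_force'].round(2),s['torque'].round(3),s['grip_width'])
E
```

```text
t 12.28 pos [0.5279 0.0254 0.1039] xaxis [ 3.1e-03  1.0e-04 -1.0e+00] jawyaw -56.84
shift cm (tool axes) [ 0.02 -0.1  -0.07]
rotvec [ 0.553  0.001 -0.003]
rotvec [-2.588e+00  4.000e-03  1.000e-03]
[-0.11 -0.31  9.6 ] [-0.088 -0.035 -0.027] 0.1506098719622438
```

>>> {"fn": "arm_command", "kwargs": {"steps": [[[0.14, 0, 0], [0.01, -0.02, -0.01], 1], [[0.14, 0, 0], [0.01, -0.02, -0.01], 1], [[0.14, 0, 0], [0, -0.02, 0], 1], [[0.13, 0, 0], [0, 0, 0], 1], [[0, 0, 0], [0, 0, 0], 1]]}}

```text
t: 12.9
position: [0.5273, 0.0255, 0.1038]
tool_rot: [0.494, 0.506, -0.492, 0.508]
ft_force: [0.7, 0.7, 10.7]
grip_width: 0.151
```

```bash
python3 - <<'E'
from h import *
im=imaging.camera("wrist")[:,:,::-1];cv2.imwrite("pics/w7.png",im[100:330,170:470].repeat(2,0).repeat(2,1))
togo([.5267,.0255,.1037],-8.55-80);s=get_state();print(s['ft_force'].round(2),s['torque'].round(3),s['grip_width'],s['joint_pos'].round(2))
E
```

```text
t 12.95 pos [0.5273 0.0254 0.1038] xaxis [ 3.2e-03  3.0e-04 -1.0e+00] jawyaw -88.25
shift cm (tool axes) [ 0.01 -0.06 -0.01]
rotvec [ 0.005 -0.    -0.003]
rotvec [-3.136  0.005 -0.   ]
[ 1.41 -0.68 10.32] [ 0.003  0.032 -0.075] 0.15208140039589588 [ 0.11  0.45 -0.35  1.93  0.21  0.79 -1.89]
```

View pics/w7.png

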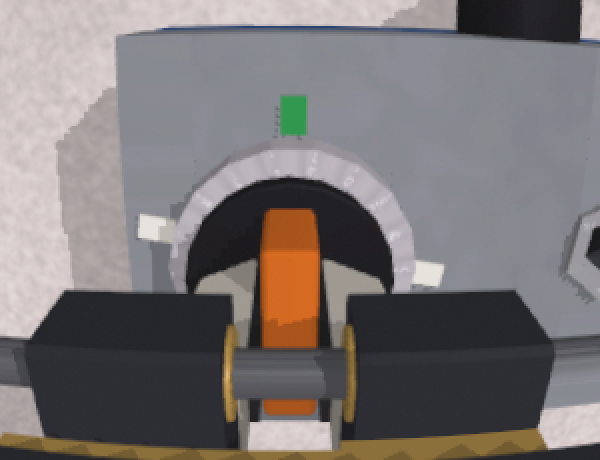

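>>> {"fn": "arm_command", "kwargs": {"steps": [[[0, 0, 0], [-0.3, 0, 0], 1], [[0, 0, 0], [-0.3, 0, 0], 1], [[0, 0, 0], [-0.1, 0, 0], 1], [[0, 0, 0], [0, 0, 0], 1], [[0, 0, 0], [0, 0, 0], 1]]}}

```text
t: 13.58
position: [0.5273, 0.0254, 0.1103]
tool_rot: [0.493, 0.507, -0.491, 0.508]
ft_force: [3.9, 1.1, 6.4]
grip_width: 0.149
```

```bash
python3 - <<'E'
from h import *
togo([.5267,.0255,.1107],-8.55-80);s=get_state();print(s['ft_force'].round(2),s['torque'].round(3),s['grip_width'],s['joint_pos'].round(2))
E
```

```text
t 13.57 pos [0.5273 0.0254 0.1103] xaxis [ 2.8e-03  7.0e-04 -1.0e+00] jawyaw -88.23
shift cm (tool axes) [-0.04 -0.05 -0.01]
rotvec [ 0.006 -0.001 -0.003]
rotvec [-3.136e+00  4.000e-03 -1.000e-03]
[3.92 1.06 6.35] [ 0.276 -0.506  0.05 ] 0.14949647910963731 [ 0.11  0.44 -0.35  1.93  0.2   0.81 -1.88]
```

>>> {"fn": "arm_command", "kwargs": {"steps": [[[0, 0, 0], [-0.15, -0.05, 0], 1], [[0, 0, 0], [0, 0, 0], 1], [[0, 0, 0], [0, 0, 0], 1]]}}

```text
t: 13.95
position: [0.5271, 0.0254, 0.1106]
tool_rot: [0.493, 0.507, -0.491, 0.508]
ft_force: [9.3, 2.2, -10.7]
grip_width: 0.146
```

```bash
python3 - <<'E'
from h import *
togo([.5267,.0255,.1107],-8.55-80);s=get_state();print(s['ft_force'].round(2),s['torque'].round(3))
E
```

```text
t 13.95 pos [0.5271 0.0254 0.1106] xaxis [ 0.0028  0.0011 -1.    ] jawyaw -88.23
shift cm (tool axes) [-0.01 -0.04 -0.01]
rotvec [ 0.006 -0.001 -0.003]
rotvec [-3.136e+00  5.000e-03 -2.000e-03]
[  9.3    2.16 -10.69] [ 0.428 -2.092 -0.026]
```

>>> {"fn": "arm_command", "kwargs": {"steps": [[[0, 0, 0], [0.12, 0.05, 0], 1], [[0, 0, 0], [0, 0, 0], 0], [[0, 0, 0], [0, 0, 0], 0], [[0, 0, 0], [0, 0, 0], 0], [[0, 0, 0], [0, 0, 0], 0]]}}

```text
t: 14.58
position: [0.5256, 0.0248, 0.1098]
tool_rot: [0.492, 0.508, -0.492, 0.508]
ft_force: [1.6, -0.4, -0.3]
grip_width: 0.492
```

>>> {"fn": "arm_command", "kwargs": {"steps": [[[0, 0, 0], [-3, 0, 0], 0], [[0, 0, 0], [-5, 0, 0], 0], [[0, 0, 0], [-5, -3, 0], 0], [[0, 0, 0], [0, -5, 0], 0], [[0, 0, 0], [0, 0, 0], 0]]}}

```text
t: 15.2
position: [0.4429, 0.0221, 0.2403]
tool_rot: [0.492, 0.507, -0.493, 0.508]
ft_force: [0.7, 0.0, -0.1]
grip_width: 0.501
```

```bash
python3 - <<'E'
from h import *
im=imaging.camera("wrist")[:,:,::-1];cv2.imwrite("pics/w8.png",im)
togo([.54,-.24,.2]);s=get_state();print(s['ft_force'].round(2),s['grip_width'],s['joint_pos'].round(2))
cv2.imwrite("pics/w8a.png",cv2.resize(im[50:200,230:430],None,fx=4,fy=4,interpolation=cv2.INTER_CUBIC))
E
```

```text
t 15.25 pos [0.4449 0.0221 0.2403] xaxis [ 7.e-04 -1.e-03 -1.e+00] jawyaw -88.24
shift cm (tool axes) [ 4.06  8.7  26.49]
[ 0.03 -0.05  1.1 ] 0.5014039089423022 [ 0.19  0.16 -0.4   1.94  0.07  1.05 -1.79]
```

View pics/w8.png

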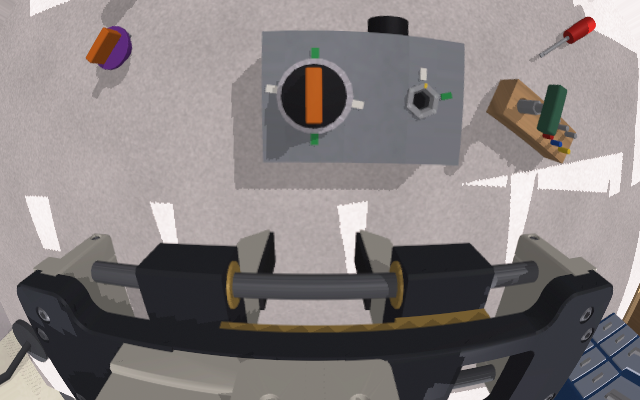

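View pics/w8a.png

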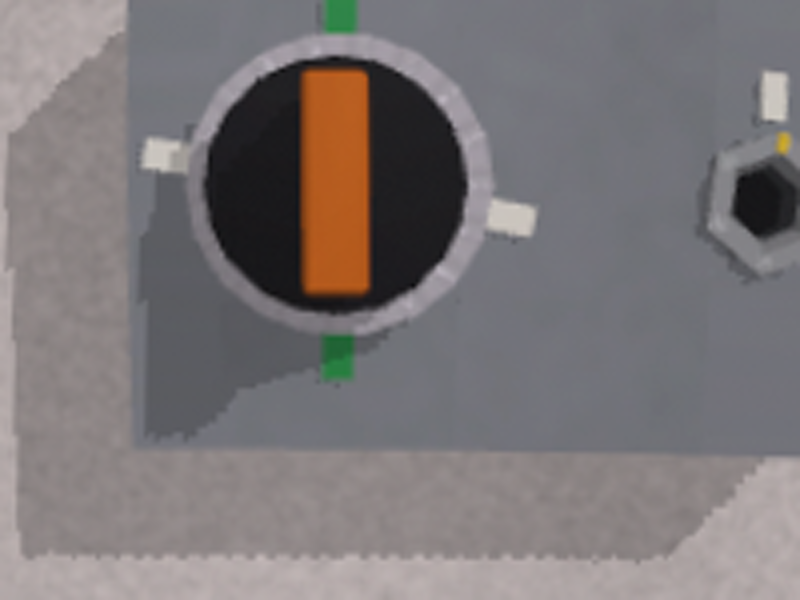

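>>> {"fn": "arm_command", "kwargs": {"steps": [[[0, 0, 0], [0, 0.3, 4.75], 0], [[0, 0, 0], [0, 0.3, 4.75], 0], [[0, 0, 0], [0, 0.3, 4.75], 0], [[0, 0, 0], [0, 0.3, 4.75], 0], [[0, 0, 0], [0, 0, 0], 0]]}}

```text
t: 15.88
position: [0.4642, -0.1715, 0.2392]
tool_rot: [0.493, 0.506, -0.494, 0.506]
ft_force: [0.4, -0.3, -0.0]
grip_width: 0.499
```

>>> {"fn": "arm_command", "kwargs": {"steps": [[[0, 0, 0], [0, 0, 0], 0], [[0, 0, 0], [0, 0, 0], -1]]}}

```text
t: 16.12
position: [0.4641, -0.1658, 0.2398]
tool_rot: [0.492, 0.508, -0.492, 0.508]
ft_force: [-0.7, -0.5, 0.2]
grip_width: 0.563
```

```bash
python3 - <<'E'
from h import *
im=imaging.camera("wrist")[:,:,::-1];cv2.imwrite("pics/w9.png",im)
togo([.54,-.24,.2]);s=get_state();print(s['joint_pos'].round(2))
cv2.imwrite("pics/w9a.png",cv2.resize(im[50:180,190:290],None,fx=4.5,fy=4.5,interpolation=cv2.INTER_CUBIC))
cv2.imwrite("pics/w9b.png",cv2.resize(im[60:180,300:420],None,fx=5,fy=5,interpolation=cv2.INTER_CUBIC))
E
```

```text
t 16.18 pos [ 0.4641 -0.1658  0.2399] xaxis [-0.e+00  3.e-04 -1.e+00] jawyaw -88.12
shift cm (tool axes) [3.99 7.34 7.66]
[ 0.45  0.23 -0.26  1.85  0.07  1.07 -1.37]
```

View pics/w9.png

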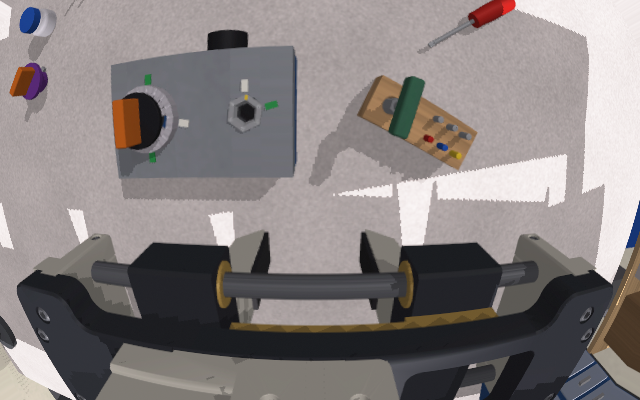

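View pics/w9a.png

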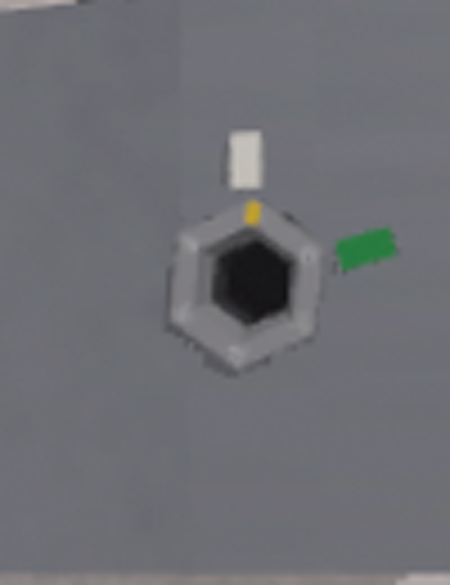

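View pics/w9b.png

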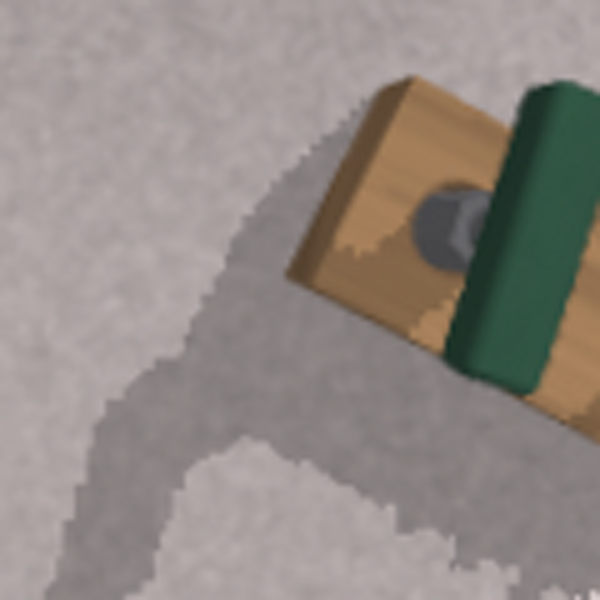

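```bash
python3 - <<'E'
from h import *
m=imaging.camera_model("wrist");im=cv2.imread("pics/w9.png")
W=lambda X,Y:((X+.5)/4.5-.5+190,(Y+.5)/4.5-.5+50)
v=np.array([atz(m,*W(*q),.078,True)[:2] for q in [(250,200),(190,240),(175,315),(238,362),(310,330),(322,250)]])
c=v.mean(0);d=v-c;print('screw',c.round(4),np.linalg.norm(d,axis=1).round(4),(np.degrees(np.arctan2(d[:,1],d[:,0]))).round(1),'yellow',atz(m,*W(253,213),.078,True)[:2]-c)
y=atz(m,*W(253,213),.078,True)[:2]-c;print(np.degrees(np.arctan2(y[1],y[0])))
for q in [(247,160),(367,249)]:
    a=atz(m,*W(*q),.075,True)[:2]-c;print(a,np.degrees(np.arctan2(a[1],a[0])))
hsv=cv2.cvtColor(im,cv2.COLOR_BGR2HSV);g=((hsv[...,0]>60)&(hsv[...,0]<95)&(hsv[...,1]>70)).astype(np.uint8);g[:,:370]=0;g[:,460:]=0;g[:60]=0;g[170:]=0
c=max(cv2.findContours(g,0,2)[0],key=cv2.contourArea);print(cv2.boundingRect(c))
cv2.imwrite("pics/w9c.png",cv2.resize(im[65:180,375:455],None,fx=5,fy=5,interpolation=cv2.INTER_CUBIC))
E
```

```text
screw [ 0.5307 -0.0902] [0.0193 0.017  0.0189 0.0187 0.0186 0.0191] [  -1.7   53.4  113.1  173.4 -126.3  -66.8] yellow [ 0.01621504 -0.00132868]
-4.684412924191451
[0.02872287 0.00094546] 1.8852945470453917
[ 0.00774054 -0.02757917] -74.32236925580969
(389, 77, 36, 62)
```

View pics/w9c.png

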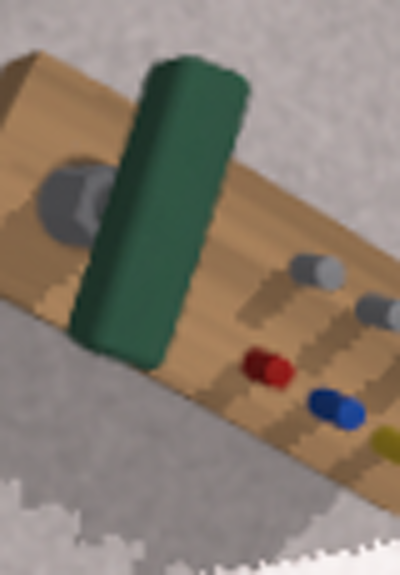

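```bash
python3 - <<'E'
from h import *
m=imaging.camera_model("wrist")
W=lambda X,Y:((X+.5)/5-.5+375,(Y+.5)/5-.5+65)
L=[((.03,.008),(183,58)),((.03,-.008),(248,82)),((-.03,-.008),(158,367)),((-.03,.008),(98,350))]
p,r=fitpose([(m,True,np.array(W(*b)),(*l,.117)) for l,b in L],[.54,-.245,-.3]);print(p,np.degrees(p[2]),r.round(1).tolist())
# hole/rack top circle and rack corner check: hole centre at z .045
print(atz(m,*W(75,205),.045,True))
togo([p[0],p[1],.2],73)
E
```

```text
[ 0.54312379 -0.2496995  -0.23833515] -13.655598135156744 [[-0.7, -2.0], [1.8, -0.9], [1.4, 2.3], [-2.2, 0.6]]
[ 0.54289569 -0.2483161   0.045     ]
t 16.18 pos [ 0.4641 -0.1658  0.2399] xaxis [-0.e+00  3.e-04 -1.e+00] jawyaw -88.12
shift cm (tool axes) [3.98 7.62 8.64]
rotvec [-2.812 -0.    -0.   ]
rotvec [ 0.33 -0.    0.  ]
```

>>> {"fn": "arm_command", "kwargs": {"steps": [[[0, 0, 0], [-0.25, 3.8, 2.73], -1], [[0, 0, 0], [-0.25, 3.8, 2.73], -1], [[0, 0, 0], [-0.25, 3.8, 2.73], -1], [[0, 0, 0], [-0.25, 3.8, 2.73], -1], [[-0.177, 0, 0], [0, 0, 0], -1]]}}

```text
t: 16.8
position: [0.6212, -0.2724, 0.2488]
tool_rot: [0.445, 0.55, -0.445, 0.55]
ft_force: [0.4, 0.4, -0.4]
grip_width: 0.999
```

>>> {"fn": "arm_command", "kwargs": {"steps": [[[-0.177, 0, 0], [0, 0, 0], -1], [[-0.177, 0, 0], [0, 0, 0], -1], [[-0.177, 0, 0], [0, 0, 0], -1], [[-0.177, 0, 0], [0, 0, 0], -1], [[-0.177, 0, 0], [0, 0, 0], -1]]}}

```text
t: 17.42
position: [0.6194, -0.2704, 0.25]
tool_rot: [0.165, 0.688, -0.165, 0.688]
ft_force: [0.5, 0.7, 0.1]
grip_width: 1.003
```

>>> {"fn": "arm_command", "kwargs": {"steps": [[[-0.177, 0, 0], [0, 0, 0], -1], [[-0.177, 0, 0], [0, 0, 0], -1], [[-0.177, 0, 0], [0, 0, 0], -1], [[-0.177, 0, 0], [0, 0, 0], -1], [[-0.177, 0, 0], [0, 0, 0], -1]]}}

```text
t: 18.05
position: [0.6194, -0.2705, 0.25]
tool_rot: [-0.145, 0.692, 0.145, 0.692]
ft_force: [-0.3, 0.8, 0.2]
grip_width: 0.998
```

>>> {"fn": "arm_command", "kwargs": {"steps": [[[-0.177, 0, 0], [0, 0, 0], -1], [[-0.177, 0, 0], [0, 0, 0], -1], [[-0.177, 0, 0], [0, 0, 0], -1], [[-0.177, 0, 0], [0, 0, 0], -1], [[-0.177, 0, 0], [0, 0, 0], -1]]}}

```text
t: 18.68
position: [0.6194, -0.2706, 0.2501]
tool_rot: [-0.428, 0.563, 0.428, 0.563]
ft_force: [0.0, 0.0, 0.3]
grip_width: 0.997
```

>>> {"fn": "arm_command", "kwargs": {"steps": [[[0, 0, 0], [0, 0, 0], -1], [[0, 0, 0], [0, 0, 0], -1]]}}

```text
t: 18.92
position: [0.6192, -0.2711, 0.25]
tool_rot: [-0.425, 0.565, 0.425, 0.565]
ft_force: [-0.7, 0.1, 0.0]
grip_width: 0.998
```

```bash
python3 - <<'E'
from h import *
im=imaging.camera("wrist")[:,:,::-1];cv2.imwrite("pics/w10.png",im)
togo([.543,-.249,.25],75);s=get_state();print(s['joint_pos'].round(2))
E
```

```text
t 18.98 pos [ 0.6192 -0.2712  0.25  ] xaxis [ 1.e-04 -1.e-04 -1.e+00] jawyaw 73.86
shift cm (tool axes) [0.   7.94 0.02]
rotvec [-0.02 -0.    0.  ]
rotvec [3.122 0.    0.   ]
[ 0.81  0.64 -0.84  1.35  0.48  1.36  1.26]
```

View pics/w10.png

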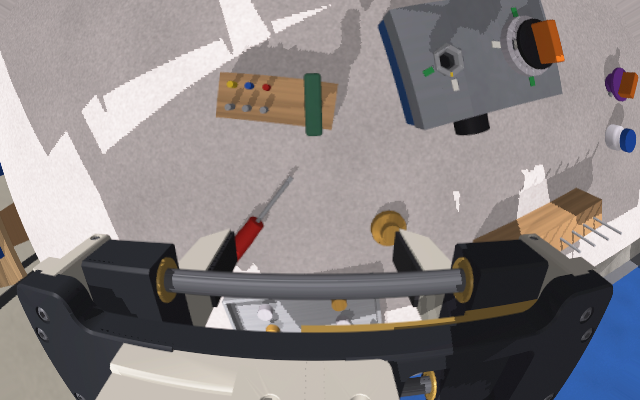

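```bash
python3 - <<'E'
from h import *
m=imaging.camera_model("wrist");im=cv2.imread("pics/w10.png");P,M=T()
hsv=cv2.cvtColor(im,cv2.COLOR_BGR2HSV);g=((hsv[...,0]>55)&(hsv[...,0]<95)&(hsv[...,1]>70)).astype(np.uint8);k=np.zeros_like(g);k[60:150,290:340]=1;g&=k
c=max(cv2.findContours(g,0,2)[0],key=cv2.contourArea)[:,0,:]
w=np.array([atz(m,u,v,.117,True)[:2] for u,v in c]);r=cv2.minAreaRect((w*1e4).astype(np.float32));print(r)
cv2.imwrite("pics/w10a.png",cv2.resize(im[55:150,270:350],None,fx=6,fy=6,interpolation=cv2.INTER_CUBIC))
E
```

```text
((5434.1689453125, -2502.232666015625), (145.4196319580078, 576.5202026367188), 75.80014038085938)
```

View pics/w10a.png

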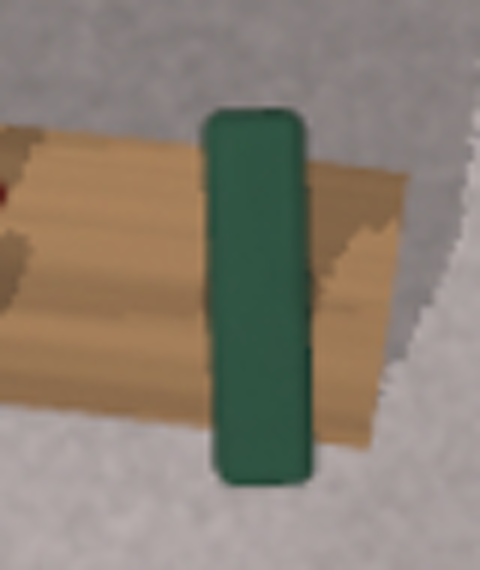

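>>> {"fn": "arm_command", "kwargs": {"steps": [[[-0.033, 0, 0], [0, 0, 0], -1], [[0, 0, 0], [0, 3.9, 0.1], -1], [[0, 0, 0], [0, 3.96, 0.08], -1], [[0, 0, 0], [4, 0, 0], -1], [[0, 0, 0], [5, 0, 0], -1]]}}

```text
t: 19.6
position: [0.5437, -0.2513, 0.1604]
tool_rot: [-0.436, 0.557, 0.434, 0.558]
ft_force: [-0.3, -1.0, -0.3]
grip_width: 0.997
```

>>> {"fn": "arm_command", "kwargs": {"steps": [[[0, 0, 0], [4, 0, 0], -1], [[0, 0, 0], [2.5, 0, 0], -1], [[0, 0, 0], [0, 0, 0], -1], [[0, 0, 0], [0, 0, 0], -1]]}}

```text
t: 20.1
position: [0.5441, -0.2507, 0.0961]
tool_rot: [-0.435, 0.557, 0.435, 0.558]
ft_force: [-0.1, 0.4, 1.0]
grip_width: 1.001
```

```bash
python3 - <<'E'
from h import *
im=imaging.camera("wrist")[:,:,::-1];cv2.imwrite("pics/w11.png",im[100:330,170:470].repeat(2,0).repeat(2,1))
togo([.5434,-.2502,.088],75.8);s=get_state();print(s['joint_pos'].round(2),s['ft_force'])
E
```

```text
t 20.15 pos [ 0.5443 -0.2508  0.0964] xaxis [ 2.1e-03 -7.0e-04 -1.0e+00] jawyaw 75.92
shift cm (tool axes) [0.84 0.1  0.03]
rotvec [ 0.002 -0.     0.002]
rotvec [-3.14e+00 -3.00e-03 -0.00e+00]
[ 0.88  0.67 -0.81  1.74  0.57  0.99  1.17] [-0.76186389  0.25510564 -0.00097093]
```

View pics/w11.png

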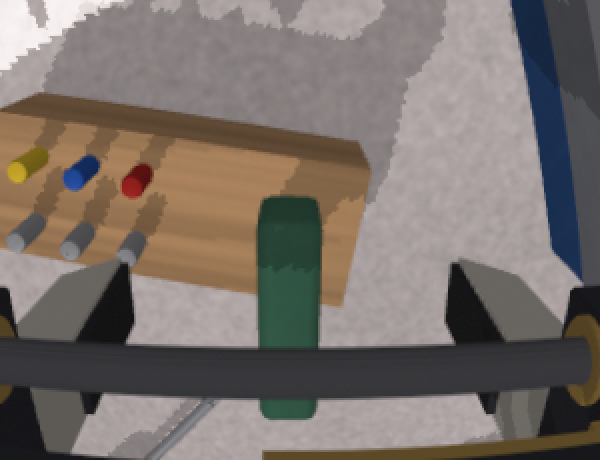

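>>> {"fn": "arm_command", "kwargs": {"steps": [[[0, 0, 0], [0.7, 0.1, 0], 0], [[0, 0, 0], [0, 0, 0], 0], [[0, 0, 0], [0, 0, 0], 0.4], [[0, 0, 0], [0, 0, 0], 1], [[0, 0, 0], [0, 0, 0], 1]], "force": 45}}

```text
t: 20.78
position: [0.5424, -0.2505, 0.088]
tool_rot: [-0.435, 0.558, 0.435, 0.558]
ft_force: [-0.3, 0.6, 0.5]
grip_width: 0.505
```

>>> {"fn": "arm_command", "kwargs": {"steps": [[[0, 0, 0], [0, 0, 0], 1], [[0, 0, 0], [0, 0, 0], 1], [[0, 0, 0], [0, 0, 0], 1], [[0, 0, 0], [0, 0, 0], 1], [[0, 0, 0], [0, 0, 0], 1]]}}

```text
t: 21.4
position: [0.5423, -0.2505, 0.0879]
tool_rot: [-0.435, 0.558, 0.435, 0.558]
ft_force: [0.4, 0.3, -0.1]
grip_width: 0.169
```

```bash
python3 - <<'E'
from h import *
togo([.531,-.090,.25],-5.5+90);s=get_state();print(s['grip_width'],s['ft_force'],s['torque'])
E
```

```text
t 21.4 pos [ 0.5423 -0.2505  0.0879] xaxis [-0. -0. -1.] jawyaw 75.91
shift cm (tool axes) [-16.21   5.    15.29]
rotvec [-0.15 -0.    0.  ]
rotvec [2.992 0.    0.   ]
0.16867296802079318 [ 0.427343    0.27989825 -0.08516601] [ 1.32604653e-01 -1.56265797e-01  1.32415732e-04]
```

>>> {"fn": "arm_command", "kwargs": {"steps": [[[0, 0, 0], [0, 0, 0], 1], [[0, 0, 0], [-1, 0, 0], 1], [[0, 0, 0], [-1.5, 0, 0], 1], [[0, 0, 0], [-2, 0, 0], 1], [[0, 0, 0], [0, 0, 0], 1]]}}

```text
t: 22.02
position: [0.5437, -0.2506, 0.1354]
tool_rot: [-0.436, 0.557, 0.434, 0.558]
ft_force: [-0.2, -0.1, -2.1]
grip_width: 0.172
```

>>> {"fn": "arm_command", "kwargs": {"steps": [[[0, 0, 0], [-5, 0, 0], 1], [[0, 0, 0], [-5, 0, 0], 1], [[0, 0, 0], [0, 0, 0], 1]]}}

```text
t: 22.4
position: [0.5445, -0.2504, 0.2369]
tool_rot: [-0.437, 0.556, 0.433, 0.559]
ft_force: [-0.4, -0.4, -2.3]
grip_width: 0.171
```

>>> {"fn": "arm_command", "kwargs": {"steps": [[[0, 0, 0], [0, -0.97, 5.5], 1], [[0, 0, 0], [0, -0.97, 5.5], 1], [[0, 0, 0], [0, -0.97, 5.5], 1], [[-0.15, 0, 0], [0, 0, 0], 1], [[0, 0, 0], [0, 0, 0], 1]]}}

```text
t: 23.02
position: [0.6102, -0.0972, 0.2316]
tool_rot: [-0.475, 0.524, 0.476, 0.523]
ft_force: [-0.6, -0.0, -1.6]
grip_width: 0.166
```

>>> {"fn": "arm_command", "kwargs": {"steps": [[[0, 0, 0], [0, 0, 0], 1]]}}

```text
t: 23.15
position: [0.6101, -0.0988, 0.2321]
tool_rot: [-0.474, 0.525, 0.474, 0.524]
ft_force: [0.7, 1.3, -1.4]
grip_width: 0.168
```

```bash
python3 - <<'E'
from h import *
im=imaging.camera("wrist")[:,:,::-1];cv2.imwrite("pics/w12.png",im)
togo([.531,-.090,.25],-5.5+90);s=get_state();print(s['grip_width'],s['ft_force'],s['joint_pos'].round(2))
cv2.imwrite("pics/w12a.png",cv2.resize(im[70:170,250:390],None,fx=5.5,fy=5.5,interpolation=cv2.INTER_CUBIC))
E
```

```text
t 23.2 pos [ 0.6102 -0.0989  0.2323] xaxis [-9.e-04 -4.e-04 -1.e+00] jawyaw 84.25
shift cm (tool axes) [-1.76  7.97  0.09]
rotvec [-0.004 -0.001 -0.001]
rotvec [ 3.137e+00 -1.000e-03  1.000e-03]
0.17062152980433895 [-0.46740882  0.49808113 -0.83607556] [ 0.65  0.58 -0.92  1.53  0.48  1.27  1.14]
```

View pics/w12.png

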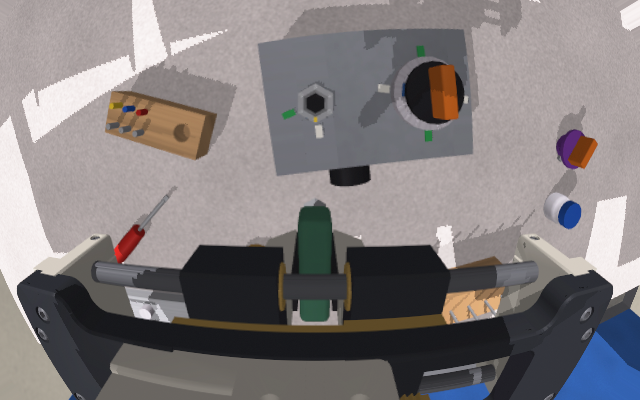

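View pics/w12a.png

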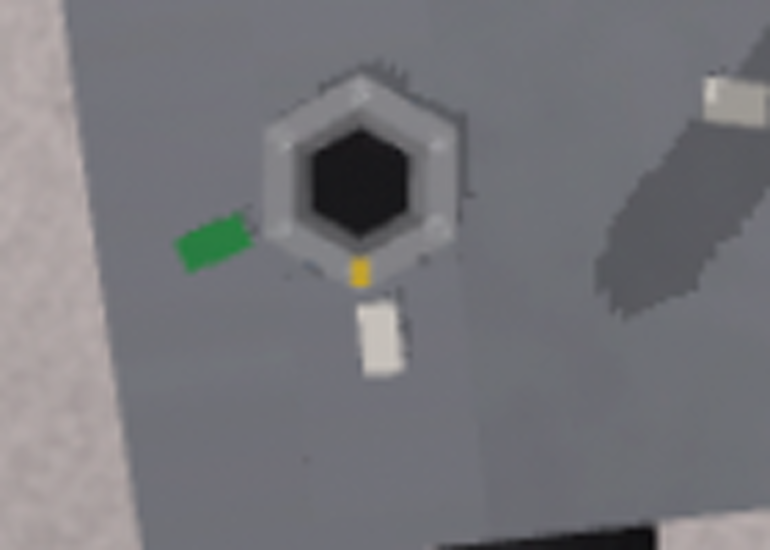

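```bash
python3 - <<'E'
from h import *
m=imaging.camera_model("wrist");P,M=T()
W=lambda X,Y:((X+.5)/5.5-.5+250,(Y+.5)/5.5-.5+70)
v=np.array([atz(m,*W(*q),.078,True) for q in [(361,75),(265,130),(265,230),(361,290),(458,232),(458,128)]])
c=v.mean(0);d=v-c;print(c,np.linalg.norm(d,axis=1).round(4),(np.degrees(np.arctan2(d[:,1],d[:,0]))%60).round(1))
togo([*c[:2],.25],84.25)
togo([*(c+M@[0,.0009,0])[:2],.25],84.25)
E
```

```text
[ 0.53029076 -0.08932354  0.078     ] [0.0193 0.0197 0.0196 0.0201 0.0198 0.0199] [54.4 55.9 51.5 54.1 56.2 53.4]
t 23.2 pos [ 0.6102 -0.0989  0.2323] xaxis [-9.e-04 -4.e-04 -1.e+00] jawyaw 84.25
shift cm (tool axes) [-1.76  8.05  0.15]
rotvec [-0.    -0.001 -0.001]
rotvec [ 3.142e+00 -1.000e-03  1.000e-03]
t 23.2 pos [ 0.6102 -0.0989  0.2323] xaxis [-9.e-04 -4.e-04 -1.e+00] jawyaw 84.25
shift cm (tool axes) [-1.76  8.14  0.15]
rotvec [-0.    -0.001 -0.001]
rotvec [ 3.142e+00 -1.000e-03  1.000e-03]
```

>>> {"fn": "arm_command", "kwargs": {"steps": [[[0, 0, 0], [0, 4.1, 0.08], 1], [[0, 0, 0], [0, 4.04, 0.07], 1], [[0, 0, 0], [3, 0, 0], 1], [[0, 0, 0], [3, 0, 0], 1], [[0, 0, 0], [1, 0, 0], 1]]}}

```text
t: 23.82
position: [0.5286, -0.0894, 0.1615]
tool_rot: [-0.474, 0.525, 0.475, 0.523]
ft_force: [0.5, 0.7, -0.9]
grip_width: 0.171
```

>>> {"fn": "arm_command", "kwargs": {"steps": [[[0, 0, 0], [0, 0, 0], 1], [[0, 0, 0], [0, 0, 0], 1]]}}

```text
t: 24.08
position: [0.5305, -0.0882, 0.164]
tool_rot: [-0.476, 0.523, 0.475, 0.524]
ft_force: [0.1, 0.1, -1.1]
grip_width: 0.172
```

```bash
python3 - <<'E'
from h import *
im=imaging.camera("wrist")[:,:,::-1];cv2.imwrite("pics/w13.png",im[100:330,170:470].repeat(2,0).repeat(2,1))
im=imaging.camera("scene")[:,:,::-1];cv2.imwrite("pics/s13.png",cv2.resize(im[120:260,220:380],None,fx=4,fy=4,interpolation=cv2.INTER_CUBIC))
togo([.5293,-.0892,.16],84.25);s=get_state();print(s['grip_width'],s['ft_force'],s['joint_pos'].round(2))
E
```

```text
t 24.18 pos [ 0.5304 -0.0881  0.1639] xaxis [ 1.5e-03 -2.0e-04 -1.0e+00] jawyaw 84.49
shift cm (tool axes) [ 0.39  0.1  -0.12]
rotvec [ 0.004 -0.     0.002]
rotvec [-3.137e+00 -2.000e-03 -0.000e+00]
0.17690489127364772 [-0.36140176  0.61944048 -0.77088781] [ 0.73  0.53 -0.94  1.81  0.49  1.05  1.08]
```

View pics/w13.png

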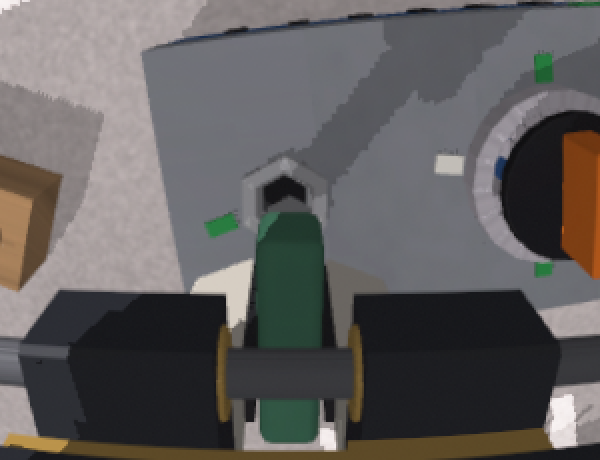

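View pics/s13.png

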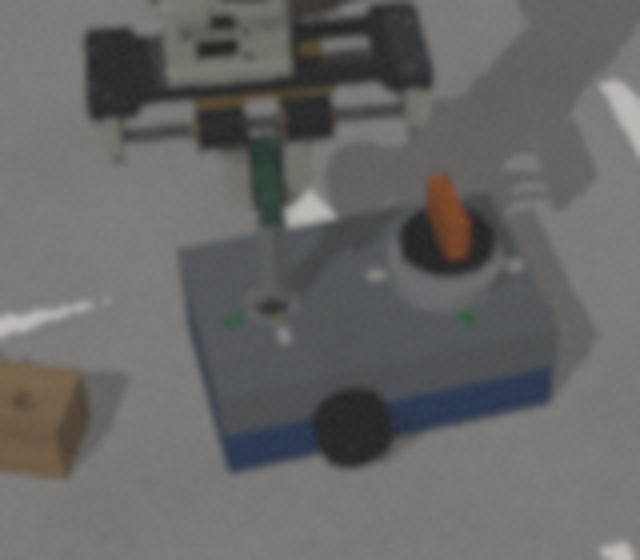

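Over the socket with the right alignment. Correct 1 mm and descend.

>>> {"fn": "arm_command", "kwargs": {"steps": [[[0, 0, 0], [0.4, 0.1, -0.11], 1], [[0, 0, 0], [0.5, 0, 0], 1], [[0, 0, 0], [0.5, 0, 0], 1], [[0, 0, 0], [0, 0, 0], 1]]}}

```text
t: 24.68
position: [0.5283, -0.0892, 0.1483]
tool_rot: [-0.475, 0.524, 0.476, 0.523]
ft_force: [1.3, 0.5, -1.7]
grip_width: 0.167
```

```bash
python3 - <<'E'
from h import *
togo([.5293,-.0892,.131],84.25);s=get_state();print(s['grip_width'],s['ft_force'],s['torque'])
E
```

```text
t 24.68 pos [ 0.5283 -0.0892  0.1483] xaxis [-1.e-03  2.e-04 -1.e+00] jawyaw 84.51
shift cm (tool axes) [ 1.73 -0.1   0.01]
rotvec [ 0.005  0.    -0.001]
rotvec [-3.137e+00  2.000e-03  0.000e+00]
0.16705267067694782 [ 1.2671929   0.47381725 -1.72644927] [ 0.12844271 -0.1285475   0.04127587]
```

>>> {"fn": "arm_command", "kwargs": {"steps": [[[0, 0, 0], [0.4, -0.08, 0], 1], [[0, 0, 0], [0.4, 0, 0], 1], [[0, 0, 0], [0, 0, 0], 1], [[0, 0, 0], [0, 0, 0], 1]]}}

```text
t: 25.18
position: [0.5295, -0.0893, 0.1409]
tool_rot: [-0.475, 0.523, 0.475, 0.523]
ft_force: [-0.3, 0.4, -1.4]
grip_width: 0.174
```

```bash
python3 - <<'E'
from h import *
togo([.5293,-.0892,.131],84.25);s=get_state();print(s['grip_width'],s['ft_force'],s['torque'])
E
```

```text
t 25.18 pos [ 0.5295 -0.0893  0.1409] xaxis [-1.e-04 -0.e+00 -1.e+00] jawyaw 84.51
shift cm (tool axes) [0.99 0.02 0.01]
rotvec [ 0.004 -0.    -0.   ]
rotvec [-3.137  0.    -0.   ]
0.17413805766848217 [-0.32804935  0.36714188 -1.39517388] [ 0.13982058 -0.13546159 -0.0242058 ]
```

Tip is 10 mm deep with no resistance, past the funnel. Continue.

>>> {"fn": "arm_command", "kwargs": {"steps": [[[0, 0, 0], [0.4, 0, 0], 1], [[0, 0, 0], [0.4, 0, 0], 1], [[0, 0, 0], [0.2, 0, 0], 1], [[0, 0, 0], [0, 0, 0], 1], [[0, 0, 0], [0, 0, 0], 1]]}}

```text
t: 25.8
position: [0.5295, -0.0893, 0.1309]
tool_rot: [-0.475, 0.523, 0.475, 0.523]
ft_force: [-0.2, -0.9, -1.1]
grip_width: 0.17
```

```bash
python3 - <<'E'
from h import *
togo([.5293,-.0892,.131],84.25);s=get_state();print(s['grip_width'],s['ft_force'],s['torque'])
E
```

```text
t 25.8 pos [ 0.5295 -0.0893  0.1309] xaxis [ 0.e+00 -1.e-04 -1.e+00] jawyaw 84.51
shift cm (tool axes) [-0.01  0.02  0.01]
rotvec [ 0.004 -0.     0.   ]
rotvec [-3.137 -0.    -0.   ]
0.16957883863594933 [-0.18214293 -0.85412784 -1.06694826] [-0.06356323 -0.11786422 -0.00454384]
```

>>> {"fn": "arm_command", "kwargs": {"steps": [[[0, 0, 0], [0.12, 0, 0], 1], [[0, 0, 0], [0, 0, 0], 1], [[0, 0, 0], [0, 0, 0], 1]]}}

```text
t: 26.18
position: [0.5298, -0.0893, 0.1307]
tool_rot: [-0.476, 0.523, 0.475, 0.523]
ft_force: [-3.9, -0.2, 10.2]
grip_width: 0.167
```

>>> {"fn": "arm_command", "kwargs": {"steps": [[[0.15, 0, 0], [-0.1, 0, 0], 1], [[0.15, 0, 0], [0, 0, 0], 1], [[0.15, 0, 0], [0, 0, 0], 1], [[0.15, 0, 0], [0, 0, 0], 1], [[0, 0, 0], [0, 0, 0], 1]]}}

```text
t: 26.8
position: [0.5298, -0.089, 0.1309]
tool_rot: [-0.3, 0.64, 0.3, 0.641]
ft_force: [1.2, 0.6, -1.2]
grip_width: 0.17
```

```bash
python3 - <<'E'
from h import *
togo([.5293,-.0892,.131],5);s=get_state();print(s['grip_width'],s['ft_force'],s['torque'])
E
```

```text
t 26.8 pos [ 0.5298 -0.089   0.1309] xaxis [ 8.e-04 -0.e+00 -1.e+00] jawyaw 50.2
shift cm (tool axes) [-0.01  0.03 -0.05]
rotvec [0.789 0.001 0.   ]
rotvec [-2.353e+00 -1.000e-03  1.000e-03]
0.17038058141006138 [ 1.16693291  0.64923915 -1.16276045] [ 0.28879879 -0.41598566  0.02836106]
```

>>> {"fn": "arm_command", "kwargs": {"steps": [[[0.15, 0, 0], [0, 0, 0], 1], [[0.15, 0, 0], [0, 0, 0], 1], [[0.15, 0, 0], [0, 0, 0], 1], [[0.15, 0, 0], [0, 0, 0], 1], [[0, 0, 0], [0, 0, 0], 1]]}}

```text
t: 27.42
position: [0.5306, -0.0885, 0.131]
tool_rot: [-0.098, 0.699, 0.099, 0.701]
ft_force: [4.3, 2.3, -2.2]
grip_width: 0.171
```

```bash
python3 - <<'E'
from h import *
im=imaging.camera("wrist")[:,:,::-1];cv2.imwrite("pics/w14.png",im[100:330,170:470].repeat(2,0).repeat(2,1))
togo([.5293,-.0892,.131],5);s=get_state();print(s['grip_width'],s['ft_force'],s['torque'])
E
```

```text
t 27.48 pos [ 0.5305 -0.0885  0.131 ] xaxis [ 2.e-03  7.e-04 -1.e+00] jawyaw 16.11
shift cm (tool axes) [-0.   -0.03 -0.14]
rotvec [ 0.194  0.002 -0.   ]
rotvec [-2.948  0.     0.003]
0.16679850329772497 [ 4.12650606  2.07762273 -2.59825202] [ 0.72944503 -1.50246355  0.04956266]
```

View pics/w14.png

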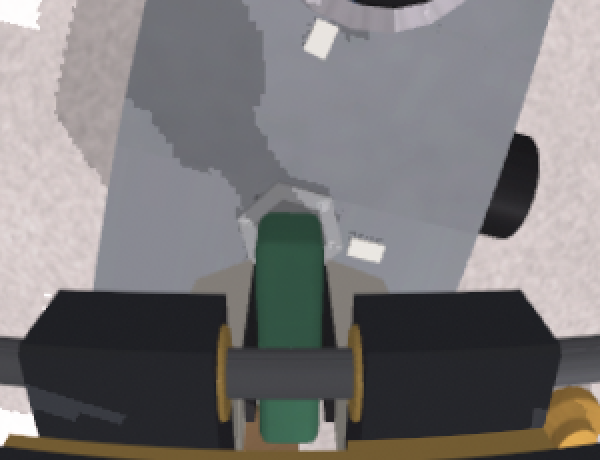

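>>> {"fn": "arm_command", "kwargs": {"steps": [[[0.08, 0, 0], [0, 0, 0.1], 1], [[0.08, 0, 0], [0, 0, 0.05], 1], [[0.06, 0, 0], [0, 0, 0], 1], [[0, 0, 0], [0, 0, 0], 1]]}}

```text
t: 27.98
position: [0.5313, -0.0885, 0.1309]
tool_rot: [-0.021, 0.707, 0.021, 0.707]
ft_force: [3.4, 2.8, -0.2]
grip_width: 0.17
```

```bash
python3 - <<'E'
from h import *
im=imaging.camera("wrist")[:,:,::-1];cv2.imwrite("pics/w15.png",im[100:330,170:470].repeat(2,0).repeat(2,1))
togo([.5293,-.0892,.131],5);s=get_state();print(s['grip_width'],s['ft_force'],s['torque'])
E
```

```text
t 28.02 pos [ 0.5313 -0.0885  0.1309] xaxis [ 7.e-04  4.e-04 -1.e+00] jawyaw 3.42
shift cm (tool axes) [-0.01 -0.06 -0.21]
rotvec [-0.028  0.001 -0.   ]
rotvec [ 3.114e+00 -1.000e-03 -1.000e-03]
0.17284616566351635 [2.94858336 3.38214288 0.11697907] [ 0.7531104  -1.02311215  0.01925744]
```

View pics/w15.png

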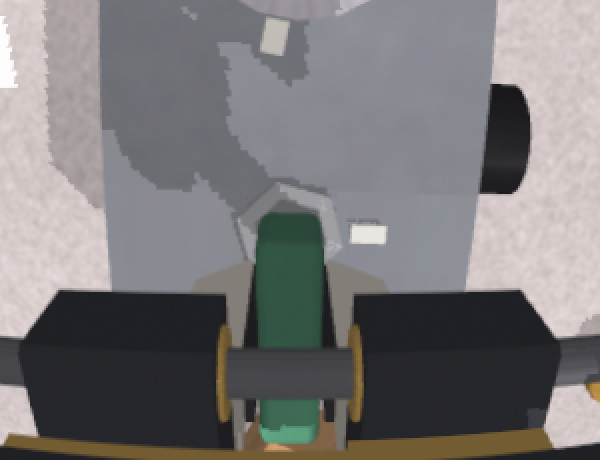

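>>> {"fn": "arm_command", "kwargs": {"steps": [[[0.06, 0, 0], [0, 0, 0], 1], [[0.06, 0, 0], [0, 0, 0], 1], [[0, 0, 0], [0, 0, 0], 1]]}}

```text
t: 28.4
position: [0.5315, -0.0886, 0.1309]
tool_rot: [0.022, 0.706, -0.022, 0.707]
ft_force: [3.7, 2.6, -0.8]
grip_width: 0.169
```

```bash
python3 - <<'E'
from h import *
togo([.5293,-.0892,.131],5);s=get_state();print(s['grip_width'],s['ft_force'],s['torque'])
E
```

```text
t 28.4 pos [ 0.5315 -0.0886  0.1309] xaxis [ 1.e-03  3.e-04 -1.e+00] jawyaw -3.52
shift cm (tool axes) [-0.01 -0.08 -0.21]
rotvec [-0.149  0.001 -0.   ]
rotvec [ 2.993e+00 -0.000e+00 -2.000e-03]
0.16860100702969838 [ 3.71144547  2.61894416 -0.75657434] [ 0.81072012 -1.26619142  0.15548281]
```

>>> {"fn": "arm_command", "kwargs": {"steps": [[[0.06, 0, 0], [0, 0, 0], 1], [[0.04, 0, 0], [0, 0, 0], 1], [[0, 0, 0], [0, 0, 0], 1]]}}

```text
t: 28.78
position: [0.5316, -0.0886, 0.1309]
tool_rot: [0.057, 0.704, -0.057, 0.705]
ft_force: [4.3, 3.6, -1.5]
grip_width: 0.177
```

```bash
python3 - <<'E'
from h import *
im=imaging.camera("wrist")[:,:,::-1];cv2.imwrite("pics/w16.png",cv2.resize(im[140:280,230:400],None,fx=4.5,fy=4.5,interpolation=cv2.INTER_CUBIC))
togo([.5293,-.0892,.131],5);s=get_state();print(s['grip_width'],s['ft_force'],s['torque'])
im=imaging.camera("top")[:,:,::-1];cv2.imwrite("pics/t16.png",cv2.resize(im[180:270,280:400],None,fx=6,fy=6,interpolation=cv2.INTER_CUBIC))
E
```

```text
t 28.82 pos [ 0.5316 -0.0886  0.1309] xaxis [ 1.3e-03  3.0e-04 -1.0e+00] jawyaw -9.23
shift cm (tool axes) [-0.01 -0.1  -0.22]
rotvec [-0.248  0.001 -0.   ]
rotvec [ 2.893e+00 -1.000e-03 -2.000e-03]
0.16838913614824377 [ 4.44456839  2.55183577 -2.80688641] [ 0.83269664 -1.46548465  0.22918716]
```

View pics/w16.png

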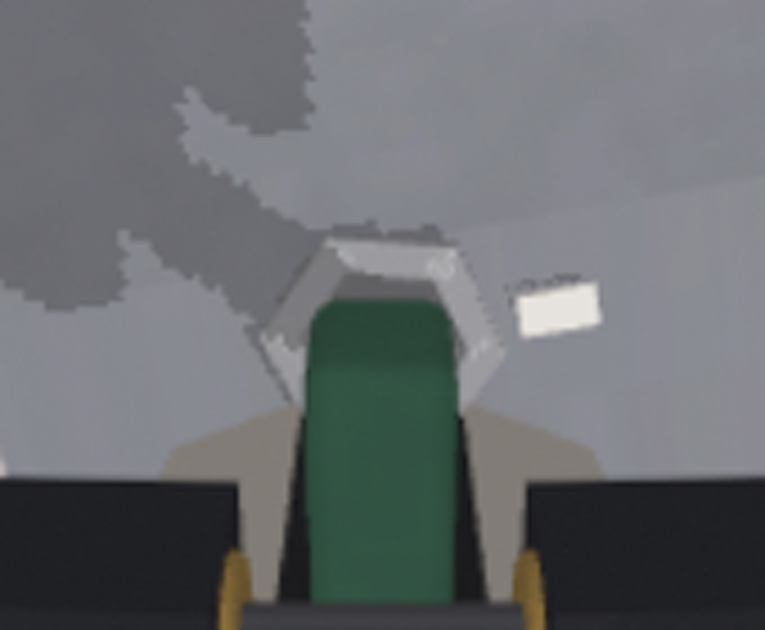

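```bash
python3 - <<'E'
from h import *
m=imaging.camera_model("wrist")
W=lambda X,Y:((X+.5)/4.5-.5+230,(Y+.5)/4.5-.5+140)
c=np.array([.5303,-.0893])
for q in [(328,240),(455,245),(503,350),(262,330)]:
    a=atz(m,*W(*q),.078,True)[:2]-c;print(q,np.hypot(*a).round(4),np.degrees(np.arctan2(a[1],a[0])))
for x in (310,455):
  a=atz(m,*W(x+1,400),.204,True);b=atz(m,*W(x,560),.204,True);print((a-b),np.degrees(np.arctan2(*(a-b)[1::-1])))
# handle top z = .058+.102=.16
for x1,x2 in ((308,308),(458,456)):
  a=atz(m,*W(x1,380),.16,True);b=atz(m,*W(x2,590),.16,True);print(np.degrees(np.arctan2(*(a-b)[1::-1])))
E
```

```text
(328, 240) 0.0199 105.70989566066393
(455, 245) 0.0208 46.53780435508992
(503, 350) 0.0198 -11.218850980470252
(262, 330) 0.0194 162.49919578088029
[0.00227201 0.01198231 0.        ] 79.26341011631617
[0.00176842 0.01206399 0.        ] 81.660610595696
79.53252144676877
81.5274579407411
```

View pics/t16.png

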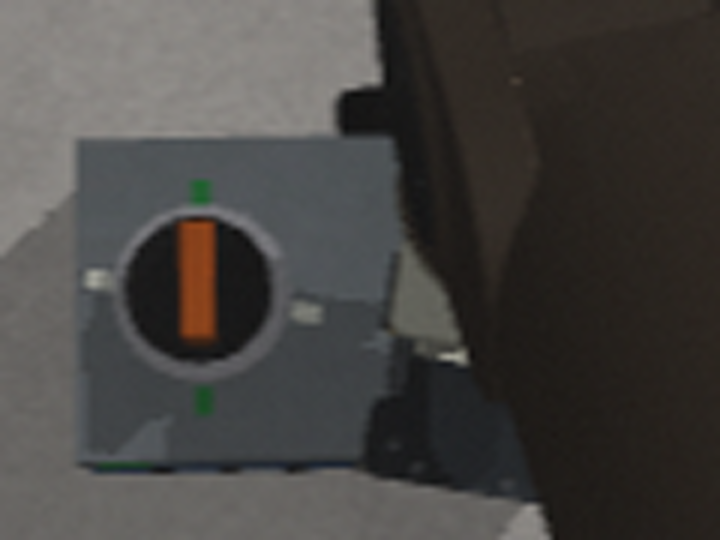

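```bash
python3 - <<'E'
from h import *
m=imaging.camera_model("wrist")
W=lambda X,Y:((X+.5)/4.5-.5+230,(Y+.5)/4.5-.5+140)
c=np.array([.5303,-.0893])
a=atz(m,*W(558,310),.075,True)[:2]-c;print(a,np.degrees(np.arctan2(a[1],a[0])))
im=imaging.camera("wrist")[:,:,::-1];cv2.imwrite("pics/w17.png",cv2.resize(im[130:260,250:390],None,fx=5.7,fy=4.6,interpolation=cv2.INTER_CUBIC))
im=imaging.camera("scene")[:,:,::-1];cv2.imwrite("pics/s17.png",cv2.resize(im[120:260,220:380],None,fx=4,fy=4,interpolation=cv2.INTER_CUBIC))
print(get_state()['torque'],T()[1].round(3))
E
```

```text
[0.02937301 0.000402  ] 0.7840996709161377
[ 0.79246706 -1.43845006  0.19883199] [[ 0.001  0.16   0.987]
 [ 0.     0.987 -0.16 ]
 [-1.     0.001  0.001]]
```

View pics/w17.png

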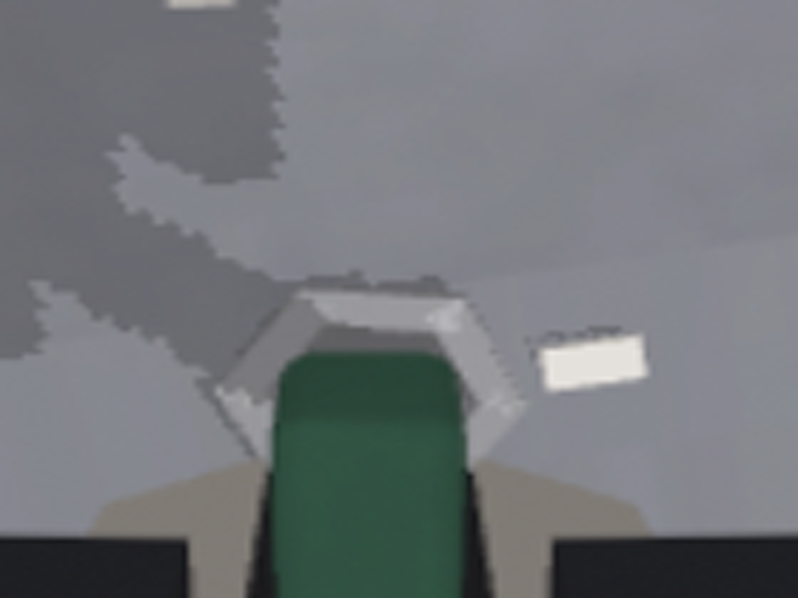

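View pics/s17.png

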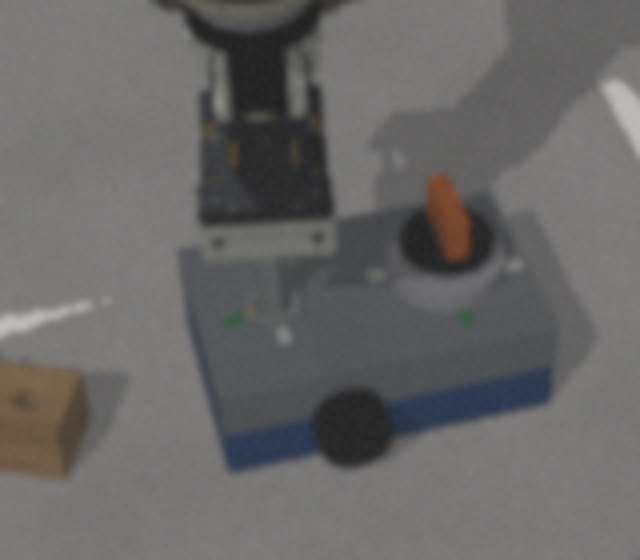

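>>> {"fn": "arm_command", "kwargs": {"steps": [[[0.06, 0, 0], [0, 0, 0], 1], [[0, 0, 0], [0, 0, 0], 1], [[0, 0, 0], [0, 0, 0], 1]]}}

```text
t: 29.35
position: [0.5317, -0.0887, 0.1309]
tool_rot: [0.078, 0.702, -0.078, 0.703]
ft_force: [5.5, 2.7, -1.4]
grip_width: 0.169
```

```bash
python3 - <<'E'
from h import *
im=imaging.camera("wrist")[:,:,::-1];cv2.imwrite("pics/w18.png",cv2.resize(im[130:260,250:390],None,fx=5.7,fy=4.6,interpolation=cv2.INTER_CUBIC))
im=imaging.camera("scene")[:,:,::-1];cv2.imwrite("pics/s18.png",cv2.resize(im[170:220,260:310],None,fx=10,fy=10,interpolation=cv2.INTER_CUBIC))
togo([.53,-.09,.13]);s=get_state();print(s['grip_width'],s['ft_force'],s['torque'],s['joint_pos'])
E
```

```text
t 29.45 pos [ 0.5317 -0.0887  0.1309] xaxis [ 1.5e-03  4.0e-04 -1.0e+00] jawyaw -12.67
shift cm (tool axes) [ 0.09 -0.17 -0.14]
0.16894944381648422 [ 4.85795197  2.82775459 -1.90106326] [ 0.77473037 -1.55599144  0.15612592] [ 0.42894613  0.44855587 -0.48756324  1.86895169  0.26485303  0.8865308
 -0.40733671]
```

View pics/w18.png

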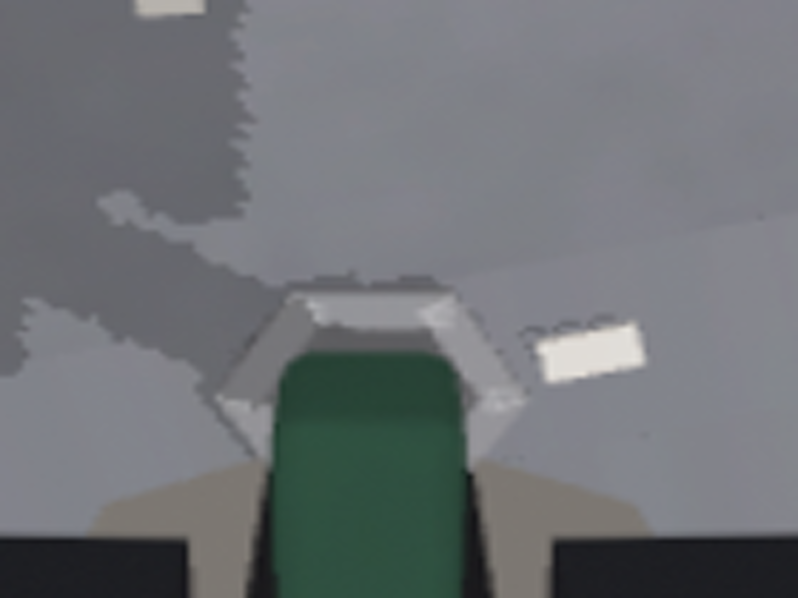

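View pics/s18.png

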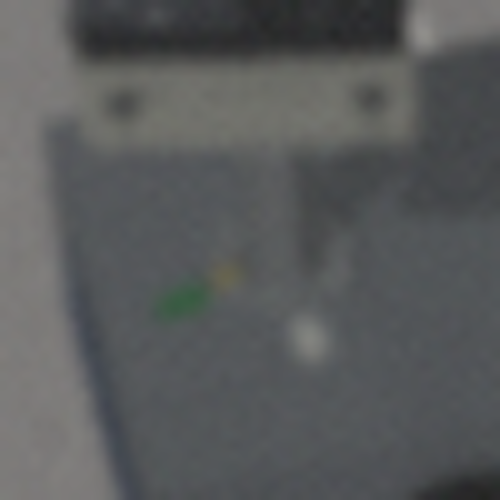

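>>> {"fn": "arm_command", "kwargs": {"steps": [[[-0.06, 0, 0], [0, 0.05, 0.08], 1], [[-0.06, 0, 0], [0, 0.03, 0.05], 1], [[0, 0, 0], [0, 0, 0], 1]]}}

```text
t: 29.82
position: [0.532, -0.0885, 0.1308]
tool_rot: [0.036, 0.706, -0.036, 0.706]
ft_force: [-0.6, 1.7, 4.0]
grip_width: 0.168
```

```bash
python3 - <<'E'
from h import *
togo([.53,-.09,.13]);s=get_state();print(s['grip_width'],s['ft_force'],s['torque'])
E
```

```text
t 29.82 pos [ 0.532  -0.0885  0.1308] xaxis [-8.e-04  0.e+00 -1.e+00] jawyaw -5.9
shift cm (tool axes) [ 0.08 -0.17 -0.18]
0.16754276868144755 [-0.63048707  1.70035847  4.00635734] [ 0.66975174 -0.18385882  0.03728183]
```

>>> {"fn": "arm_command", "kwargs": {"steps": [[[0, 0, 0], [0, 0, 0], 0.5], [[0, 0, 0], [0, 0, 0], 0], [[0, 0, 0], [0, 0, 0], 0], [[0, 0, 0], [0, 0, 0], 0], [[0, 0, 0], [0, 0, 0], -0.2]]}}

```text
t: 30.45
position: [0.5323, -0.0884, 0.1307]
tool_rot: [0.037, 0.706, -0.037, 0.706]
ft_force: [0.1, -0.4, -0.5]
grip_width: 0.563
```

>>> {"fn": "arm_command", "kwargs": {"steps": [[[0, 0, 0], [-1.5, 0, 0], -0.2], [[0, 0, 0], [-3, 0, 0], -0.2], [[0, 0, 0], [-5, 0, 0], -0.2], [[0, 0, 0], [-3, -4, 0], -0.2], [[0, 0, 0], [0, -4, 0], -0.2]]}}

```text
t: 31.08
position: [0.5257, -0.1685, 0.2599]
tool_rot: [0.036, 0.704, -0.037, 0.708]
ft_force: [0.8, -0.6, -1.1]
grip_width: 0.601
```

>>> {"fn": "arm_command", "kwargs": {"steps": [[[0, 0, 0], [0, 0, 0], -0.2], [[0, 0, 0], [0, 0, 0], -0.2]]}}

```text
t: 31.32
position: [0.524, -0.1673, 0.2564]
tool_rot: [0.037, 0.706, -0.037, 0.706]
ft_force: [0.2, 0.3, -0.5]
grip_width: 0.601
```

```bash
python3 - <<'E'
from h import *
im=imaging.camera("wrist")[:,:,::-1];cv2.imwrite("pics/w19.png",im)
cv2.imwrite("pics/w19a.png",cv2.resize(im[40:190,240:400],None,fx=4,fy=4,interpolation=cv2.INTER_CUBIC))
im=imaging.camera("scene")[:,:,::-1];cv2.imwrite("pics/s19.png",cv2.resize(im[120:260,220:380],None,fx=4,fy=4,interpolation=cv2.INTER_CUBIC))
togo([.53,-.09,.13]);s=get_state();print(s['grip_width'],s['ft_force'],s['torque'])
E
```

```text
t 31.43 pos [ 0.5241 -0.1665  0.2561] xaxis [ 3.e-04  5.e-04 -1.e+00] jawyaw -5.91
shift cm (tool axes) [12.61  7.67 -0.21]
0.5993749840800922 [-0.12257727  0.10937956 -0.12008893] [-0.07105632 -0.04782464 -0.00824856]
```

View pics/w19.png

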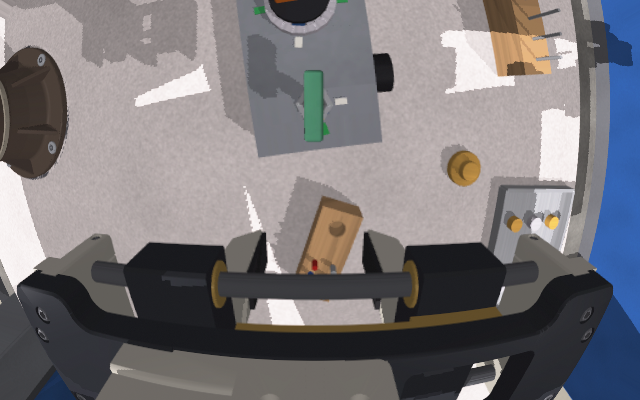

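View pics/w19a.png

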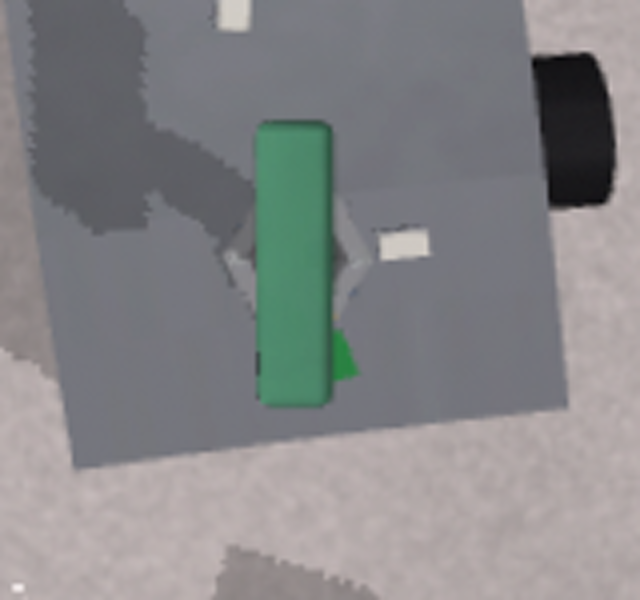

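View pics/s19.png

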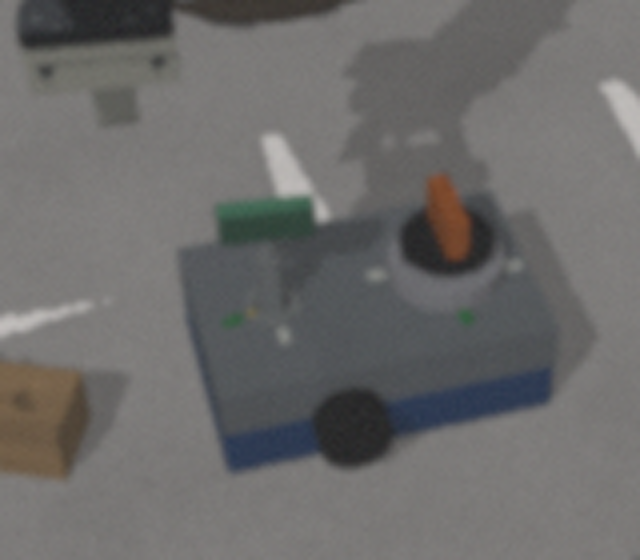

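```bash
python3 - <<'E'
from h import *
m=imaging.camera_model("wrist")
W=lambda X,Y:((X+.5)/4-.5+240,(Y+.5)/4-.5+40)
c=np.array([.5303,-.0893])
def ang(q,z):
    a=atz(m,*W(*q),z,True)[:2]-c;return np.hypot(*a).round(4),np.degrees(np.arctan2(a[1],a[0])).round(1)
for q,z in [((404,244),.075),((345,358),.075),((336,318),.078),((371,257),.078),((222,257),.078)]: print(q,ang(q,z))
v=[atz(m,*W(*q),.16,True)[:2] for q in [(257,121),(331,121),(332,406),(257,406)]]
v=np.array(v);print(v.mean(0),np.linalg.norm(v[0]-v[3]),np.linalg.norm(v[0]-v[1]));d=v[0]-v[3];print(np.degrees(np.arctan2(d[1],d[0])));d=v[1]-v[2];print(np.degrees(np.arctan2(d[1],d[0])))
E
```

```text
(404, 244) (np.float64(0.0292), np.float64(3.0))
(345, 358) (np.float64(0.0299), np.float64(-70.0))
(336, 318) (np.float64(0.0189), np.float64(-62.3))
(371, 257) (np.float64(0.0198), np.float64(-3.4))
(222, 257) (np.float64(0.02), np.float64(171.6))
[ 0.53003845 -0.08902667] 0.058561060226037326 0.014801987873470642
83.85294715233697
84.43175223780479
```

>>> {"fn": "arm_command", "kwargs": {"steps": [[[0, 0, 0], [3, -3, 0], -0.2], [[0, 0, 0], [4, -2, 0], -0.2], [[0, 0, 0], [0, 0, 0], -0.2], [[0, 0, 0], [0, 0, 0], -0.2]]}}

```text
t: 31.92
position: [0.5198, -0.2159, 0.1871]
tool_rot: [0.037, 0.706, -0.036, 0.707]
ft_force: [-0.5, 1.1, -0.2]
grip_width: 0.6
```

```bash
python3 - <<'E'
from h import *
im=imaging.camera("wrist")[:,:,::-1];cv2.imwrite("pics/w20.png",im)
cv2.imwrite("pics/w20a.png",cv2.resize(im[10:150,230:390],None,fx=4.2,fy=4.2,interpolation=cv2.INTER_CUBIC))
im=imaging.camera("top")[:,:,::-1];cv2.imwrite("pics/t20.png",cv2.resize(im[180:270,280:400],None,fx=6,fy=6,interpolation=cv2.INTER_CUBIC))
togo([.53,-.09,.13])
E
```

```text
t 32.02 pos [ 0.5202 -0.2162  0.1876] xaxis [ 2.8e-03 -3.0e-04 -1.0e+00] jawyaw -5.9
shift cm (tool axes) [ 5.76 12.65 -0.34]
```

View pics/w20a.png

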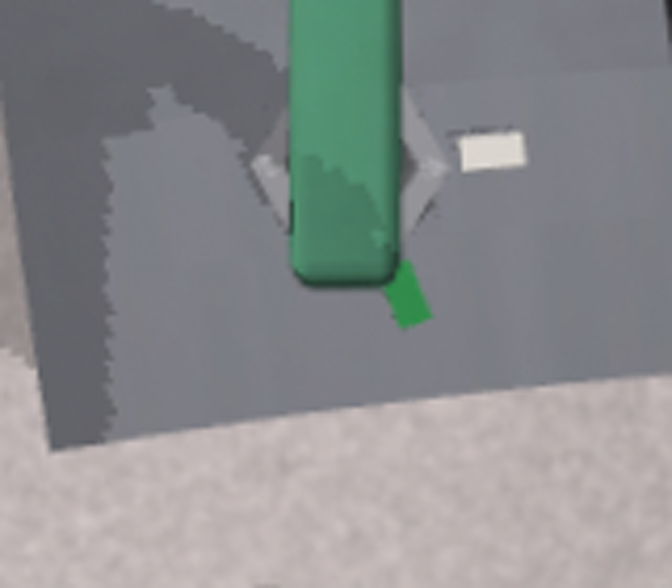

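View pics/t20.png

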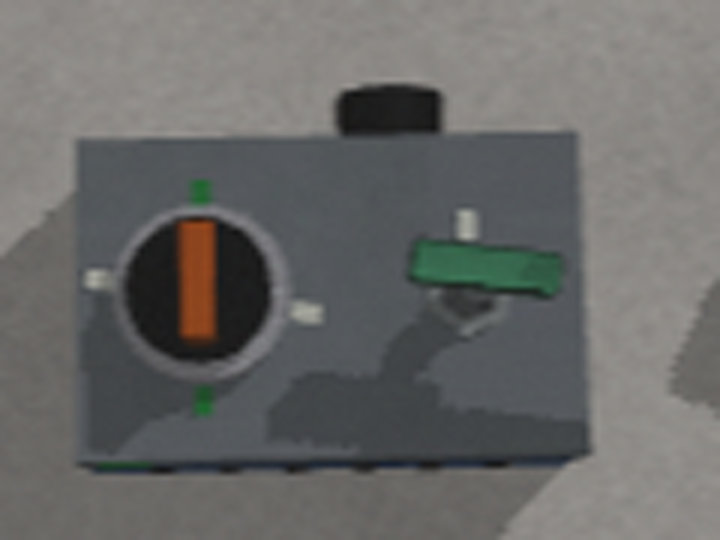

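```bash
python3 - <<'E'
from h import *
m=imaging.camera_model("wrist");mt=imaging.camera_model("top")
# w20a bottom end of handle top face & widths
W=lambda X,Y:np.array([(X+.5)/4.2-.5+230,(Y+.5)/4.2-.5+10])
t=lambda X,Y:np.array([(X+.5)/6-.5+280,(Y+.5)/6-.5+180])
obs=[]
a=np.radians(84.1)
for z in (.15,.155,.16,.165,.17,.175,.18):
    # handle lower end (toward -y): local along handle dir -30mm, +-8
    e=np.array([.5303,-.0893])-.03*np.array([np.cos(a),np.sin(a)])
    n=np.array([-np.sin(a),np.cos(a)])*.008
    print(z,[((proj(m,[*(e+s*n),z],True)+.5-[230,10])*4.2-.5).round(0).tolist() for s in (1,-1)],
      [((proj(mt,[*(np.array([.5303,-.0893])+q*.03*np.array([np.cos(a),np.sin(a)])+s*n),z])+.5-[280,180])*6-.5).round(0).tolist() for q,s in ((1,-1),(1,1),(-1,-1),(-1,1))])
E
```

```text
0.15 [[288.0, 279.0], [397.0, 279.0]] [[409.0, 241.0], [405.0, 280.0], [558.0, 257.0], [554.0, 296.0]]
0.155 [[286.0, 277.0], [398.0, 276.0]] [[410.0, 239.0], [406.0, 278.0], [559.0, 255.0], [556.0, 295.0]]
0.16 [[284.0, 274.0], [399.0, 273.0]] [[411.0, 237.0], [407.0, 277.0], [561.0, 253.0], [557.0, 293.0]]
0.165 [[282.0, 271.0], [400.0, 270.0]] [[411.0, 235.0], [407.0, 275.0], [562.0, 252.0], [559.0, 291.0]]
0.17 [[280.0, 268.0], [402.0, 267.0]] [[412.0, 233.0], [408.0, 273.0], [564.0, 250.0], [560.0, 290.0]]
0.175 [[278.0, 264.0], [403.0, 264.0]] [[413.0, 231.0], [409.0, 271.0], [565.0, 248.0], [562.0, 288.0]]
0.18 [[276.0, 261.0], [405.0, 260.0]] [[414.0, 229.0], [410.0, 269.0], [567.0, 246.0], [563.0, 286.0]]
```

```bash
python3 - <<'E'
from h import *
m=imaging.camera_model("wrist")
W=lambda X,Y:((X+.5)/4.2-.5+230,(Y+.5)/4.2-.5+10)
c=np.array([.5303,-.0893])
def A(q,z): 
    a=atz(m,*W(*q),z,True)[:2];return a
r=A((452,167),.078);l=A((247,158),.078);print(r-c,l-c,np.degrees(np.arctan2(*(r-l)[::-1])),np.linalg.norm(r-l))
g=[A(q,.075) for q in [(395,270),(418,322)]];d=g[1]-g[0];print('green dir',np.degrees(np.arctan2(d[1],d[0])));d=g[1]-c;print(np.degrees(np.arctan2(d[1],d[0])))
w=A((492,151),.075)-c;print('white',np.degrees(np.arctan2(w[1],w[0])))
im=cv2.imread("pics/w20.png");cv2.imwrite("pics/w20b.png",cv2.resize(im[20:90,270:350],None,fx=8,fy=8,interpolation=cv2.INTER_CUBIC))
E
```

```text
[ 0.02118029 -0.00298044] [-0.01956888  0.00321341] -8.642767428170036 0.041217215749413234
green dir -72.36583359956339
-71.85907075190339
white 0.5642607888126617
```

View pics/w20b.png

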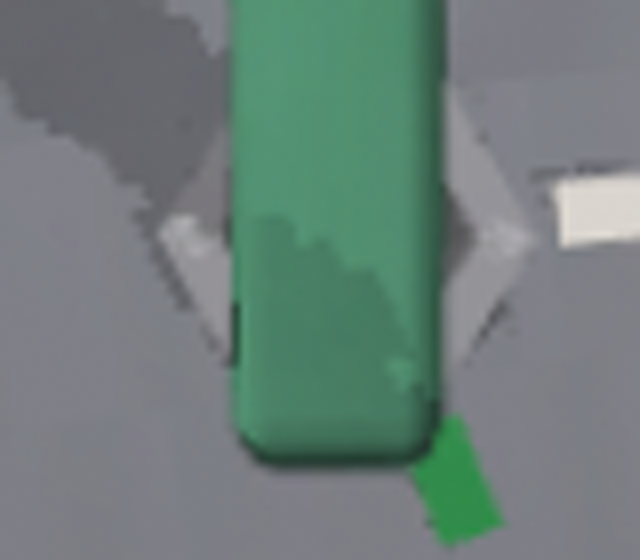

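>>> {"fn": "arm_command", "kwargs": {"steps": [[[0, 0, 0], [-3, 2.5, -0.1], -0.6], [[0, 0, 0], [0, 5, -0.1], -0.6], [[0, 0, 0], [0, 5.1, -0.1], -0.6], [[0, 0, 0], [3, 0, 0], -0.6], [[0, 0, 0], [0, 0, 0], -0.6]]}}

```text
t: 32.65
position: [0.5282, -0.0909, 0.1856]
tool_rot: [0.036, 0.707, -0.036, 0.706]
ft_force: [-0.3, -0.4, 0.2]
grip_width: 0.798
```

```bash
python3 - <<'E'
from h import *
im=imaging.camera("wrist")[:,:,::-1];cv2.imwrite("pics/w21.png",im[100:330,170:470].repeat(2,0).repeat(2,1))
togo([.5303,-.089,.131],-5.9)
E
```

```text
t 32.7 pos [ 0.5289 -0.0917  0.1865] xaxis [-2.e-04 -3.e-04 -1.e+00] jawyaw -5.97
shift cm (tool axes) [5.55 0.28 0.11]
rotvec [-0.001 -0.     0.   ]
rotvec [3.14 0.   0.  ]
```

View pics/w21.png

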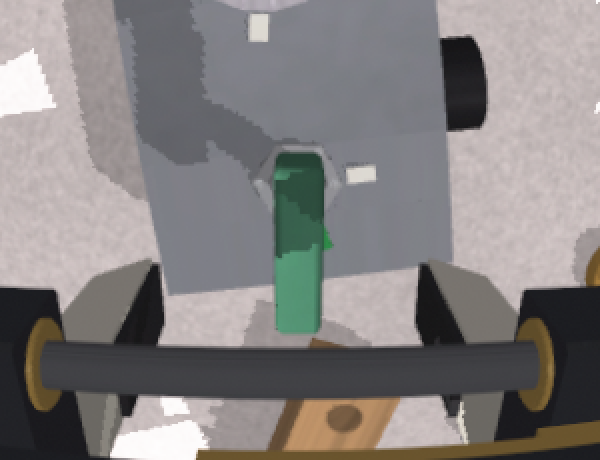

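>>> {"fn": "arm_command", "kwargs": {"steps": [[[0, 0, 0], [2, 0.2, 0.15], -0.6], [[0, 0, 0], [2, 0, 0], -0.3], [[0, 0, 0], [1.5, 0, 0], 0], [[0, 0, 0], [0, 0, 0], 0.4], [[0, 0, 0], [0, 0, 0], 1]], "force": 30}}

```text
t: 33.33
position: [0.5313, -0.0904, 0.1316]
tool_rot: [0.037, 0.706, -0.037, 0.707]
ft_force: [-0.0, -0.1, 1.4]
grip_width: 0.413
```

>>> {"fn": "arm_command", "kwargs": {"steps": [[[0, 0, 0], [0, 0, 0], 1], [[0, 0, 0], [0, 0, 0], 1], [[0, 0, 0], [0, 0, 0], 1], [[0, 0, 0], [0, 0, 0], 1], [[0, 0, 0], [0, 0, 0], 1]]}}

```text
t: 33.95
position: [0.5312, -0.0903, 0.1311]
tool_rot: [0.037, 0.706, -0.037, 0.707]
ft_force: [1.5, 0.5, 4.2]
grip_width: 0.173
```

```bash
python3 - <<'E'
from h import *
im=imaging.camera("wrist")[:,:,::-1];cv2.imwrite("pics/w22.png",cv2.resize(im[130:260,250:390],None,fx=5.7,fy=4.6,interpolation=cv2.INTER_CUBIC))
togo([.5303,-.089,.131],-5.9);s=get_state();print(s['grip_width'],s['ft_force'],s['torque'])
E
```

```text
t 34.0 pos [ 0.5313 -0.0903  0.1311] xaxis [ 1.2e-03 -2.0e-04 -1.0e+00] jawyaw -6.02
shift cm (tool axes) [ 0.01  0.12 -0.11]
rotvec [-0.002  0.001  0.   ]
rotvec [ 3.139e+00  0.000e+00 -2.000e-03]
0.17239006345719052 [ 1.99357609 -0.3703501   4.81927859] [-0.07330405 -0.5485276  -0.01310437]
```

Now turn back ccw in small steps and see whether the screw follows.

>>> {"fn": "arm_command", "kwargs": {"steps": [[[-0.1, 0, 0], [-0.05, 0, 0], 1], [[-0.1, 0, 0], [0, 0, 0], 1], [[0, 0, 0], [0, 0, 0], 1], [[0, 0, 0], [0, 0, 0], 1]]}}

```text
t: 34.5
position: [0.531, -0.0903, 0.1312]
tool_rot: [-0.033, 0.706, 0.033, 0.707]
ft_force: [3.9, 0.2, -1.6]
grip_width: 0.17
```

```bash
python3 - <<'E'
from h import *
im=imaging.camera("wrist")[:,:,::-1];cv2.imwrite("pics/w23.png",cv2.resize(im[130:260,250:390],None,fx=5.7,fy=4.6,interpolation=cv2.INTER_CUBIC))
togo([.5303,-.089,.131],-5.9);s=get_state();print(s['grip_width'],s['ft_force'],s['torque'])
a=cv2.imread("pics/w22.png");b=cv2.imread("pics/w23.png");cv2.imwrite("pics/cmp.png",cv2.resize(np.hstack([a,b]),(800,300)))
E
```

```text
t 34.55 pos [ 0.531  -0.0903  0.1312] xaxis [ 7.e-04  0.e+00 -1.e+00] jawyaw 5.33
shift cm (tool axes) [ 0.02  0.14 -0.06]
rotvec [ 0.196  0.001 -0.   ]
rotvec [-2.946e+00  0.000e+00  1.000e-03]
0.16848905426578764 [ 4.28555949 -1.0399361  -1.74555793] [-0.19942814 -1.3635608   0.01128859]
```

View pics/cmp.png

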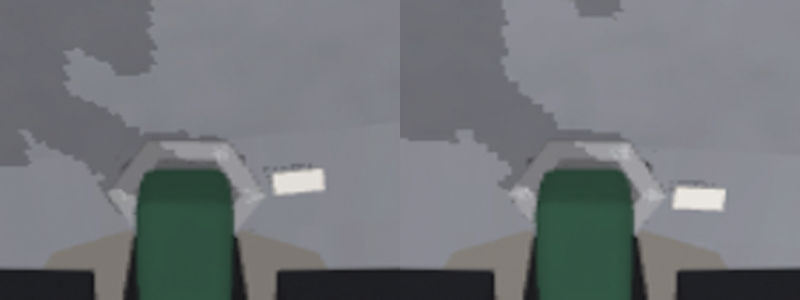

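>>> {"fn": "arm_command", "kwargs": {"steps": [[[0.1, 0, 0], [0, 0, 0], 1], [[0.1, 0, 0], [0, 0, 0], 1], [[0.08, 0, 0], [0, 0, 0], 1], [[0, 0, 0], [0, 0, 0], 1]]}}

```text
t: 35.05
position: [0.531, -0.0902, 0.1312]
tool_rot: [0.065, 0.704, -0.066, 0.704]
ft_force: [4.7, -0.4, -3.2]
grip_width: 0.175
```

```bash
python3 - <<'E'
from h import *
im=imaging.camera("wrist")[:,:,::-1];cv2.imwrite("pics/w24.png",cv2.resize(im[130:260,250:390],None,fx=5.7,fy=4.6,interpolation=cv2.INTER_CUBIC))
togo([.5303,-.089,.131],-5.9);s=get_state();print(s['grip_width'],s['ft_force'],s['torque'])
E
```

```text
t 35.1 pos [ 0.531  -0.0902  0.1312] xaxis [ 6.e-04 -2.e-04 -1.e+00] jawyaw -10.55
shift cm (tool axes) [ 0.02  0.11 -0.09]
rotvec [-0.081  0.001  0.   ]
rotvec [ 3.061e+00  0.000e+00 -1.000e-03]
0.17245992801916127 [ 5.35696001 -1.3246112  -3.1363884 ] [-0.27096908 -1.53025973 -0.02567537]
```

View pics/w24.png

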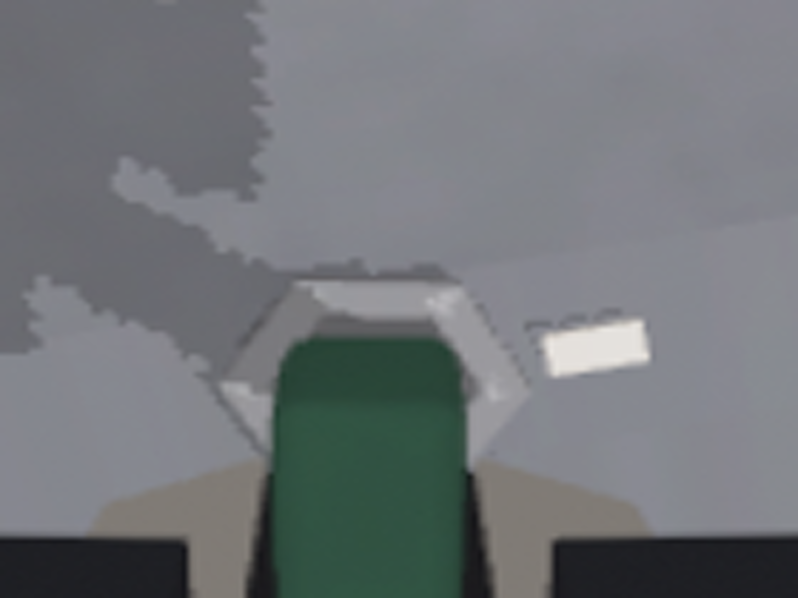

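>>> {"fn": "arm_command", "kwargs": {"steps": [[[0.03, 0, 0], [0, 0, 0.1], 1], [[0, 0, 0], [0, 0, 0], 1], [[0, 0, 0], [-0.7, 0, 0], 1], [[0, 0, 0], [-0.8, 0, 0], 1], [[0, 0, 0], [0, 0, 0], 1]]}}

```text
t: 35.72
position: [0.531, -0.0904, 0.1464]
tool_rot: [0.076, 0.703, -0.076, 0.703]
ft_force: [0.8, -0.1, -2.1]
grip_width: 0.17
```

```bash
python3 - <<'E'
from h import *
togo([.5303,-.089,.131],-5.9);s=get_state();print(s['grip_width'],s['ft_force'],s['torque'])
E
```

```text
t 35.73 pos [ 0.531  -0.0904  0.1464] xaxis [-1.2e-03 -1.0e-04 -1.0e+00] jawyaw -12.31
shift cm (tool axes) [ 1.54  0.12 -0.09]
rotvec [-0.112 -0.001  0.   ]
rotvec [3.03e+00 0.00e+00 2.00e-03]
0.17000564465329232 [ 0.77635568 -0.0620422  -2.09793327] [-0.02301596 -0.08528647  0.07233033]
```

>>> {"fn": "arm_command", "kwargs": {"steps": [[[0, 0, 0], [-3, 0, 0], 1], [[0, 0, 0], [-3, 0, 0], 1], [[0, 0, 0], [-2, -4, 0], 1], [[0, 0, 0], [0, -4, 0], 1], [[0, 0, 0], [0, 0, 0], 1]]}}

```text
t: 36.35
position: [0.5127, -0.1725, 0.2259]
tool_rot: [0.077, 0.703, -0.079, 0.702]
ft_force: [0.4, 0.9, -2.2]
grip_width: 0.172
```

>>> {"fn": "arm_command", "kwargs": {"steps": [[[0, 0, 0], [0, 0, 0], 1], [[0, 0, 0], [0, 0, 0], 1]]}}

```text
t: 36.6
position: [0.5146, -0.1671, 0.2261]
tool_rot: [0.075, 0.703, -0.075, 0.703]
ft_force: [0.2, 0.3, -1.1]
grip_width: 0.17
```

```bash
python3 - <<'E'
from h import *
im=imaging.camera("wrist")[:,:,::-1];cv2.imwrite("pics/w25.png",im)
togo([.5303,-.089,.131],-5.9)
cv2.imwrite("pics/w25a.png",cv2.resize(im[70:170,250:390],None,fx=5.5,fy=5.5,interpolation=cv2.INTER_CUBIC))
E
```

```text
t 36.65 pos [ 0.5146 -0.1672  0.2261] xaxis [-4.e-04  5.e-04 -1.e+00] jawyaw -12.21
shift cm (tool axes) [ 9.51  7.97 -0.12]
rotvec [-0.11 -0.   -0.  ]
rotvec [ 3.032e+00 -1.000e-03  1.000e-03]
```

View pics/w25a.png

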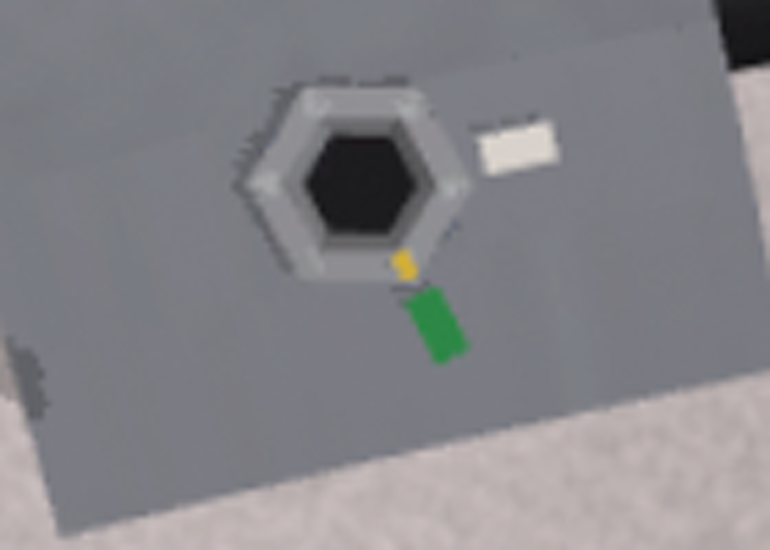

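```bash
python3 - <<'E'
from h import *
m=imaging.camera_model("wrist");P,M=T()
W=lambda X,Y:((X+.5)/5.5-.5+250,(Y+.5)/5.5-.5+70)
v=np.array([atz(m,*W(*q),.078,True) for q in [(303,85),(415,87),(470,185),(418,280),(297,280),(240,187)]])
c=v.mean(0);d=v-c;print(c,np.linalg.norm(d,axis=1).round(4),(np.degrees(np.arctan2(d[:,1],d[:,0]))%60-60).round(1))
for q,z in (((405,265),.078),((437,326),.075),((518,148),.075)):
    a=atz(m,*W(*q),z,True)-c;print(np.degrees(np.arctan2(a[1],a[0])))
togo([*c[:2],.2],90-78)
E
```

```text
[ 0.53018528 -0.089519    0.078     ] [0.0201 0.0201 0.02   0.0204 0.0203 0.0207] [-14.  -12.6 -12.5 -10.1 -14.  -10.9]
-71.96862814502492
-73.05702965211175
0.9397854480678567
t 36.65 pos [ 0.5146 -0.1672  0.2261] xaxis [-4.e-04  5.e-04 -1.e+00] jawyaw -12.21
shift cm (tool axes) [ 2.61  7.92 -0.12]
rotvec [-0.422 -0.    -0.   ]
rotvec [ 2.719e+00 -1.000e-03  1.000e-03]
```

>>> {"fn": "arm_command", "kwargs": {"steps": [[[-0.14, 0, 0], [0, 0, 0], 1], [[-0.14, 0, 0], [0, 0, 0], 1], [[-0.14, 0, 0], [0, 0, 0], 1], [[0, 0, 0], [0, 0, 0], 1], [[0, 0, 0], [0, 0, 0], 1]], "force": 40}}

```text
t: 37.28
position: [0.5146, -0.1682, 0.2262]
tool_rot: [-0.071, 0.704, 0.072, 0.703]
ft_force: [0.0, -0.6, -1.3]
grip_width: 0.173
```

```bash
python3 - <<'E'
from h import *
togo([.5306,-.0904,.16],12);print(get_state()['grip_width'])
E
```

```text
t 37.27 pos [ 0.5146 -0.1682  0.2262] xaxis [-1.e-04  1.e-04 -1.e+00] jawyaw 11.6
shift cm (tool axes) [6.62 7.3  3.13]
rotvec [-0.007 -0.    -0.   ]
rotvec [ 3.135 -0.     0.   ]
0.17280125194230822
```

>>> {"fn": "arm_command", "kwargs": {"steps": [[[0, 0, 0], [0, 3.65, 1.56], 1], [[0, 0, 0], [0, 3.65, 1.57], 1], [[0, 0, 0], [3.5, 0, 0], 1], [[0, 0, 0], [3.1, 0, 0], 1], [[0, 0, 0], [0, 0, 0], 1]]}}

```text
t: 37.9
position: [0.5288, -0.0905, 0.1585]
tool_rot: [-0.072, 0.705, 0.072, 0.702]
ft_force: [1.2, -0.7, -1.3]
grip_width: 0.173
```

>>> {"fn": "arm_command", "kwargs": {"steps": [[[0, 0, 0], [0, 0, 0], 1], [[0, 0, 0], [0, 0, 0], 1]]}}

```text
t: 38.15
position: [0.5313, -0.0908, 0.1617]
tool_rot: [-0.072, 0.703, 0.072, 0.704]
ft_force: [0.6, 0.3, -2.4]
grip_width: 0.168
```

```bash
python3 - <<'E'
from h import *
im=imaging.camera("wrist")[:,:,::-1];cv2.imwrite("pics/w26.png",im[100:330,170:470].repeat(2,0).repeat(2,1))
togo([.5306,-.0904,.15],12);print(get_state()['ft_force'])
E
```

```text
t 38.2 pos [ 0.5312 -0.0909  0.1615] xaxis [ 2.1e-03 -4.0e-04 -1.0e+00] jawyaw 11.71
shift cm (tool axes) [ 1.15  0.06 -0.05]
rotvec [-0.005  0.002  0.001]
rotvec [ 3.136e+00  1.000e-03 -3.000e-03]
[ 0.44153995  0.43653879 -2.475701  ]
```

View pics/w26.png

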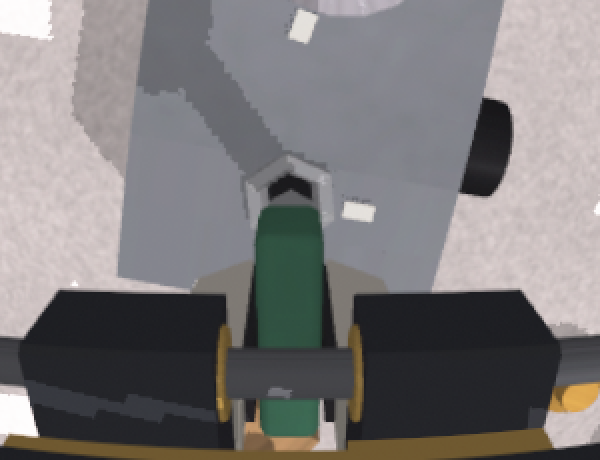

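>>> {"fn": "arm_command", "kwargs": {"steps": [[[0, 0, 0], [0.5, 0.05, -0.04], 1], [[0, 0, 0], [0.5, 0, 0], 1], [[0, 0, 0], [0.5, 0, 0], 1], [[0, 0, 0], [0.3, 0, 0], 1], [[0, 0, 0], [0, 0, 0], 1]]}}

```text
t: 38.83
position: [0.5301, -0.0904, 0.1421]
tool_rot: [-0.072, 0.703, 0.072, 0.703]
ft_force: [1.0, -0.3, -1.8]
grip_width: 0.175
```

```bash
python3 - <<'E'
from h import *
togo([.5306,-.0904,.131],12);s=get_state();print(s['ft_force'],s['torque'])
E
```

```text
t 38.83 pos [ 0.5301 -0.0904  0.1421] xaxis [ 2.e-04  0.e+00 -1.e+00] jawyaw 11.74
shift cm (tool axes) [ 1.11 -0.01  0.05]
rotvec [-0.005  0.     0.   ]
rotvec [ 3.137  0.    -0.   ]
[ 1.03327258 -0.29990898 -1.80468706] [-0.05945274 -0.28546564 -0.03308791]
```

>>> {"fn": "arm_command", "kwargs": {"steps": [[[0, 0, 0], [0.4, 0, 0.02], 1], [[0, 0, 0], [0.4, 0, 0], 1], [[0, 0, 0], [0.35, 0, 0], 1], [[0, 0, 0], [0, 0, 0], 1], [[0, 0, 0], [0, 0, 0], 1]]}}

```text
t: 39.45
position: [0.5308, -0.0903, 0.1313]
tool_rot: [-0.072, 0.703, 0.072, 0.704]
ft_force: [2.0, -0.1, 5.6]
grip_width: 0.171
```

```bash
python3 - <<'E'
from h import *
togo([.5306,-.0904,.131],12);s=get_state();print(s['ft_force'],s['torque'])
E
```

```text
t 39.45 pos [ 0.5308 -0.0903  0.1313] xaxis [ 1.6e-03 -3.0e-04 -1.0e+00] jawyaw 11.74
shift cm (tool axes) [ 0.03 -0.01 -0.02]
rotvec [-0.004  0.002  0.001]
rotvec [ 3.137e+00  1.000e-03 -2.000e-03]
[ 1.98600687 -0.11240991  5.56811366] [-0.24643313 -0.54812509  0.03780822]
```

>>> {"fn": "arm_command", "kwargs": {"steps": [[[0.05, 0, 0], [-0.05, 0, 0], 1], [[0.05, 0, 0], [0, 0, 0], 1], [[0, 0, 0], [0, 0, 0], 1], [[0, 0, 0], [0, 0, 0], 1]]}}

```text
t: 39.95
position: [0.5307, -0.0904, 0.1314]
tool_rot: [-0.038, 0.706, 0.037, 0.707]
ft_force: [6.0, -0.8, -0.8]
grip_width: 0.172
```

```bash
python3 - <<'E'
from h import *
im=imaging.camera("wrist")[:,:,::-1];cv2.imwrite("pics/w27.png",cv2.resize(im[130:260,250:390],None,fx=5.7,fy=4.6,interpolation=cv2.INTER_CUBIC))
togo([.5306,-.0904,.131],12);s=get_state();print(s['ft_force'],s['torque'])
E
```

```text
t 40.0 pos [ 0.5307 -0.0904  0.1314] xaxis [ 1.3e-03 -1.0e-04 -1.0e+00] jawyaw 6.07
shift cm (tool axes) [ 0.04 -0.   -0.01]
rotvec [-0.104  0.001  0.   ]
rotvec [ 3.038e+00  0.000e+00 -2.000e-03]
[ 5.44303485 -1.58945889 -0.66468944] [-0.38362238 -1.60888514  0.03170967]
```

View pics/w27.png

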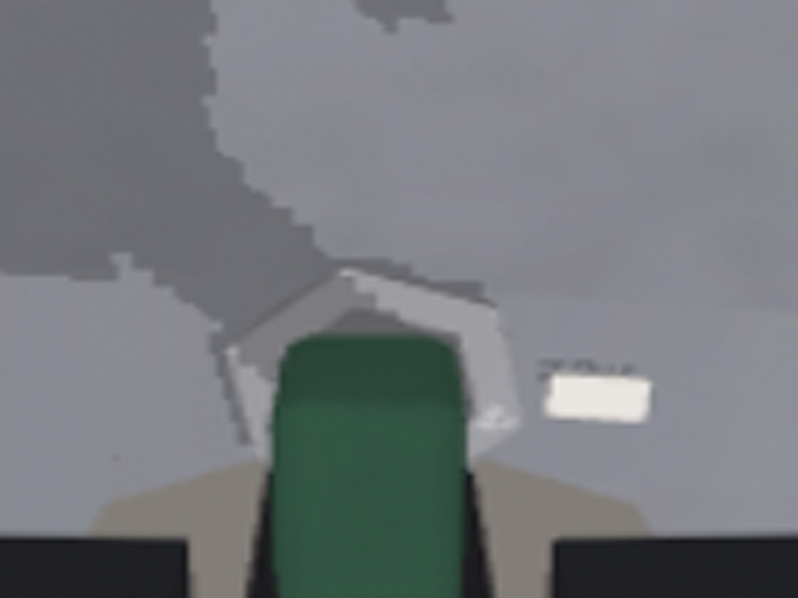

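>>> {"fn": "arm_command", "kwargs": {"steps": [[[0.05, 0, 0], [0, 0, 0.1], 1], [[0, 0, 0], [0, 0, 0.05], 1], [[0, 0, 0], [0, 0, 0], 1]]}}

```text
t: 40.38
position: [0.5313, -0.0903, 0.1313]
tool_rot: [-0.02, 0.707, 0.02, 0.707]
ft_force: [1.1, -0.9, 3.0]
grip_width: 0.176
```

```bash
python3 - <<'E'
from h import *
m=imaging.camera_model("wrist")
im=imaging.camera("wrist")[:,:,::-1];cv2.imwrite("pics/w28.png",cv2.resize(im[130:260,250:390],None,fx=5,fy=5,interpolation=cv2.INTER_CUBIC))
togo([.5306,-.0904,.131],12);s=get_state();print(s['ft_force'],s['torque'])
E
```

```text
t 40.42 pos [ 0.5314 -0.0903  0.1313] xaxis [-3.e-04 -3.e-04 -1.e+00] jawyaw 3.2
shift cm (tool axes) [ 0.03 -0.01 -0.08]
rotvec [-0.154 -0.     0.   ]
rotvec [2.988e+00 0.000e+00 1.000e-03]
[ 1.96463094 -1.93184936  4.00430253] [-0.55721402 -0.5578147   0.09636024]
```

View pics/w28.png

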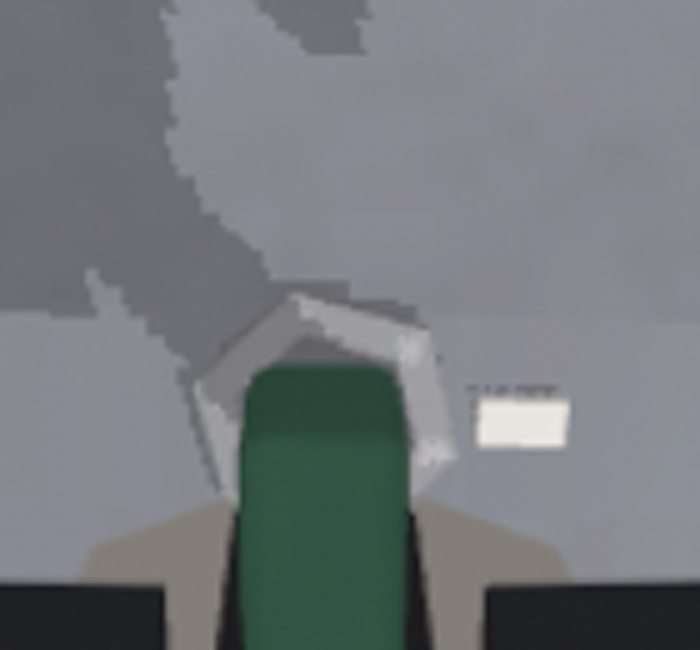

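```bash
python3 - <<'E'
from h import *
m=imaging.camera_model("wrist")
c=np.array([.5302,-.0895])
for q in [(298,295),(430,330),(457,458),(192,385)]:
    a=atz(m,(q[0]+.5)/5-.5+250,(q[1]+.5)/5-.5+130,.078,True)[:2]-c;print(np.hypot(*a).round(4),(np.degrees(np.arctan2(a[1],a[0]))%60-120).round(1))
E
```

```text
0.0199 -76.6
0.021 -73.6
0.0204 -72.2
0.0199 -74.3
```

>>> {"fn": "arm_command", "kwargs": {"steps": [[[-0.03, 0, 0], [0, 0, 0], 1], [[0, 0, 0], [0, 0, 0], 1], [[0, 0, 0], [0, 0, 0], 0.5], [[0, 0, 0], [0, 0, 0], 0], [[0, 0, 0], [0, 0, 0], 0]]}}

```text
t: 41.05
position: [0.5311, -0.0899, 0.1309]
tool_rot: [-0.03, 0.707, 0.03, 0.706]
ft_force: [-0.7, -0.6, 0.6]
grip_width: 0.417
```

>>> {"fn": "arm_command", "kwargs": {"steps": [[[0, 0, 0], [0, 0, 0], 0], [[0, 0, 0], [0, 0, 0], -0.2], [[0, 0, 0], [-2, 0, 0], -0.2], [[0, 0, 0], [-4, 0, 0], -0.2], [[0, 0, 0], [-5, 0, 0], -0.2]]}}

```text
t: 41.68
position: [0.5308, -0.0901, 0.2417]
tool_rot: [-0.03, 0.707, 0.03, 0.706]
ft_force: [0.6, -0.7, 0.5]
grip_width: 0.602
```

>>> {"fn": "arm_command", "kwargs": {"steps": [[[0, 0, 0], [-1, -4, 0], -0.2], [[0, 0, 0], [0, -4, 0], -0.2], [[0, 0, 0], [0, 0, 0], -0.2], [[0, 0, 0], [0, 0, 0], -0.2]]}}

```text
t: 42.18
position: [0.5382, -0.1692, 0.2511]
tool_rot: [-0.03, 0.707, 0.03, 0.706]
ft_force: [-0.4, 0.8, -1.0]
grip_width: 0.6
```

```bash
python3 - <<'E'
from h import *
im=imaging.camera("wrist")[:,:,::-1];cv2.imwrite("pics/w29.png",im)
cv2.imwrite("pics/w29a.png",cv2.resize(im[40:190,240:400],None,fx=4,fy=4,interpolation=cv2.INTER_CUBIC))
im=imaging.camera("scene")[:,:,::-1];cv2.imwrite("pics/s29.png",im);cv2.imwrite("pics/s29a.png",cv2.resize(im[120:260,220:380],None,fx=4,fy=4,interpolation=cv2.INTER_CUBIC))
togo([.5303,-.089,.131])
E
```

```text
t 42.27 pos [ 0.5384 -0.1684  0.2512] xaxis [-1.e-04  6.e-04 -1.e+00] jawyaw 4.97
shift cm (tool axes) [12.03  7.98 -0.11]
```

View pics/w29a.png

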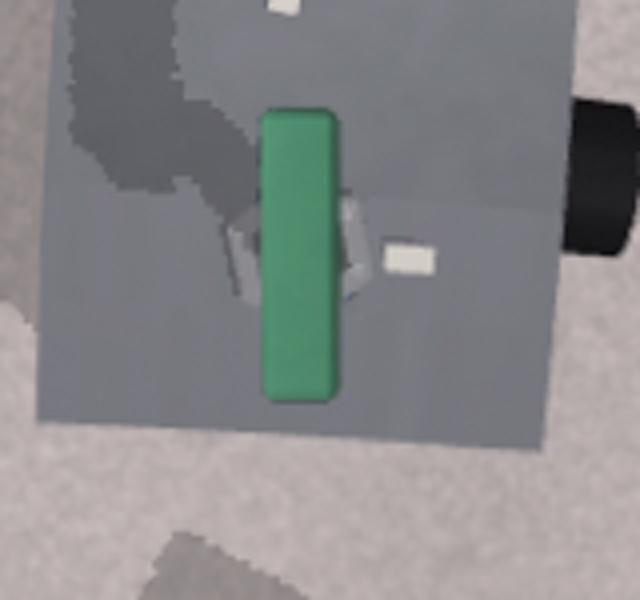

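View pics/s29a.png

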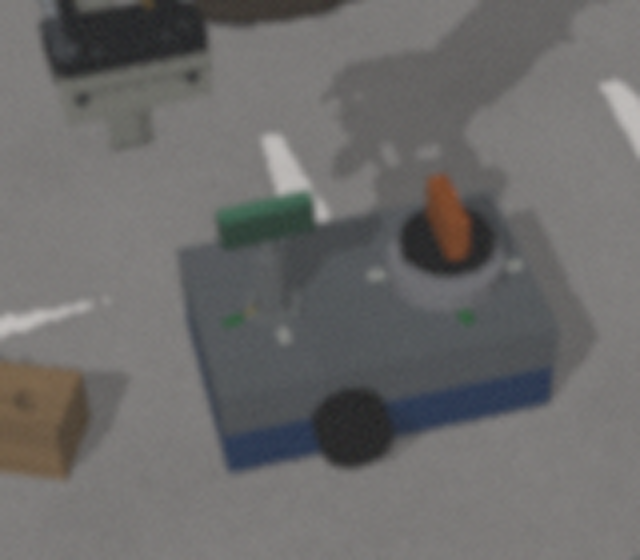

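View pics/s29.png

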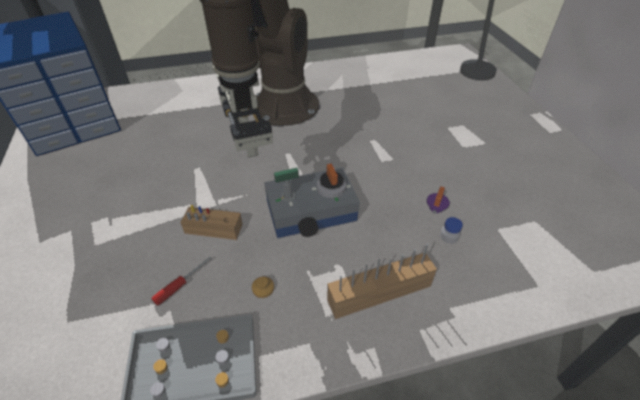

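```bash
python3 - <<'E'
from h import *
m=imaging.camera_model("wrist")
W=lambda X,Y:((X+.5)/4-.5+240,(Y+.5)/4-.5+40)
r=atz(m,*W(372,272),.078,True);l=atz(m,*W(228,228),.078,True);d=r-l;print(np.linalg.norm(d),np.degrees(np.arctan2(d[1],d[0]))-60)
v=np.array([atz(m,*W(*q),.16,True)[:2] for q in [(261,107),(339,107),(339,403),(262,403)]]);print(v.mean(0),np.linalg.norm(v[0]-v[3]),v[0]-v[3])
robot.close_job();print(get_state()['t'])
E
```

```text
0.039667667454370184 -72.27073406272517
[ 0.53070364 -0.08908882] 0.059667280005851704 [-0.0051569   0.05944401]
the job is handed in; nothing more can be done
the job is handed in; nothing more can be done
```

The job is handed in. By my last checks the filter cartridge is clicked home and the lock screw is at its stop, with the hex key standing in it.

- **Cartridge:** I used the one with the black flange, not the purple look-alike. I inserted it at the white marks, pressed it down, turned it 80° clockwise and let it rise. On a light upward pull it stopped about 18 mm below the mouth, which is home. The bar lines up with the green marks.
- **Hex key, first try:** I seated the key (contact at the expected depth) and turned the screw to the stop. I then turned the hand about 15 to 20° too far. The key twisted in the socket and ended about 25 to 30° out of line with the screw. When I let go and checked, the screw had backed off a few degrees.
- **Hex key, corrected:** I gripped the key again, turned the screw back to the stop and lifted the key out. I put it back in line with the socket, pushed until it touched bottom, and turned it gently to the stop.
- **Last pictures:** The screw measures about −72° in the wrist picture, against −72° to −73° for the green mark, and the yellow line is beside the mark. The handle's size and position fit a fully seated, upright key. The jar, puck and screwdriver look unmoved by eye, and the gripper touches nothing.

My angle readings of the screw under load scattered by 2 to 3°. Its last position is therefore within about that of the stop, and I could not measure it more exactly. The last time reading was 42.3 s.

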